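Line up the microscope kit by height

TASK

Set out the microscope kit on the row of four cork rests in order of height: the tallest thing on the rest next to the bench timer, then stepping down to the shortest on the far rest. The kit is the two dropper bottles, the canister and the spare eyepiece; stand each upright in the middle of its own rest, never tip one over on the way, and leave the rubber blower that stands among them where it is.

Things in the scene. Friction and masses are not known exactly. Their poses are not given: they have to be found in the camera images.
- tall_dropper_mid (a point): The tall dropper bottle: round blue bottle, 30 mm across and 53 mm up to the shoulder, narrow white dropper cap 20 mm across above it; 84 mm high in all. 55 g or so. This point is on its upright axis, half-way up; z axis up. Loose, standing at the start in the front row nearest the robot, where a black rubber bulb blower and a small pale folding loupe (fixed, 15 mm high) also stand.
- small_dropper_mid (a point): The small dropper bottle: round amber bottle, 26 mm across and 42 mm up to the shoulder, narrow black dropper cap 17 mm across above it; 68 mm high in all. 55 g or so. This point is on its upright axis, half-way up; z axis up. Loose, standing at the start in the front row nearest the robot, where a black rubber bulb blower and a small pale folding loupe (fixed, 15 mm high) also stand.
- canister_mid (a point): The canister: pale plastic tub 36 mm across with a black screw lid (37 mm across, the top 17 mm); 57 mm high in all. 70 g or so. This point is on its upright axis, half-way up; z axis up. Loose, standing at the start in the front row nearest the robot, where a black rubber bulb blower and a small pale folding loupe (fixed, 15 mm high) also stand.
- eyepiece_mid (a point): The spare eyepiece: all black short thick tube with a wider collar, 34 mm across; 51 mm high. 120 g or so. This point is on its upright axis, half-way up; z axis up. Loose, standing at the start in the front row nearest the robot, where a black rubber bulb blower and a small pale folding loupe (fixed, 15 mm high) also stand.
- blower_mid (a point): The blower, a bystander to be left where it stands: black rubber bulb 46 mm across and 62 mm high with a thin upright nozzle, 95 mm high in all, loose, about 50 g. This point is on its axis, half-way up. A microscope, 0.44 m high, fills the left side of the bench from y = 0.48 on, x = 0.28 to 0.72; other equipment stands beyond x = 0.77.
- pad_1: Rest number 1 of the row: a flat round cork disc 52 mm across in a dark rubber ring, 58 mm across over all, top surface 4 mm above the bench, fixed. The four rests are alike and lie in a straight line, 75 mm apart, in the order 1, 2, 3, 4; the row runs roughly left to right behind the front row of things, turned by up to 0.2 rad. Origin at the centre of its underside, on the bench (z = 0).
- pad_2: Rest number 2 of the row: a flat round cork disc 52 mm across in a dark rubber ring, 58 mm across over all, top surface 4 mm above the bench, fixed. The four rests are alike and lie in a straight line, 75 mm apart, in the order 1, 2, 3, 4; the row runs roughly left to right behind the front row of things, turned by up to 0.2 rad. Origin at the centre of its underside, on the bench (z = 0).
- pad_3: Rest number 3 of the row: a flat round cork disc 52 mm across in a dark rubber ring, 58 mm across over all, top surface 4 mm above the bench, fixed. The four rests are alike and lie in a straight line, 75 mm apart, in the order 1, 2, 3, 4; the row runs roughly left to right behind the front row of things, turned by up to 0.2 rad. Origin at the centre of its underside, on the bench (z = 0).
- pad_4: Rest number 4 of the row: a flat round cork disc 52 mm across in a dark rubber ring, 58 mm across over all, top surface 4 mm above the bench, fixed. The four rests are alike and lie in a straight line, 75 mm apart, in the order 1, 2, 3, 4; the row runs roughly left to right behind the front row of things, turned by up to 0.2 rad. Origin at the centre of its underside, on the bench (z = 0).
- bench_timer: Wind-up bench timer: cream box with a round dial, 57 x 62 mm and 58 mm high, fixed. It stands at one end of the row of rests, in line with it, its centre 90 mm beyond the centre of the end rest: beyond pad_1 in some starts and beyond pad_4 in others; a small pale coverslip box (30 mm square, 17 mm high) stands beyond the other end. Origin at the centre of its underside.
Mind the look-alikes: they are no part of the job. What is shaped like the part that bears canister_mid but green or purple is not meant.

How it is judged:
By the outcome, as a careful person would: the job done as asked, in the order asked, and still so for the second after the job is handed in, with the robot touching nothing.
It also fails if it takes over 112 s, if anything falls off the work surface, if the arm or the gripper's body presses on something with over 40 N, if the wrist force passes 120 N, or if a joint passes its speed limit or range.

ROBOT

A 6-joint arm with a two-finger parallel gripper is mounted at the origin on a cart in front of the work surface, level with it; the furniture and walls round the work are solid. World frame = base frame: x ahead of the robot, y to its left, z up, the work surface at z = 0. Lengths are in m, angles in rad, forces in N, time in s.
With the tool pointing down it reaches from about 0.35 to 0.775 m from the base axis. Payload 5.5 kg.
Tool frame: the origin (TCP) lies on the mounting face of the last link; the fingertips stand 173 mm ahead of it and the grasp point (between the pads) lies 155 mm ahead of it; z points along the fingers, y is the direction in which the jaws open and shut (so a half turn about z gives the same grasp; the last joint's range is limited). The gripper opens to 85 mm and grips with 20 to 120 N. Pads are 22 mm wide; open, the fingers measure 114 mm over their backs; the gripper's body (76 mm by 85 mm) begins 54 mm behind the grasp point. The pads swing forward as they close: fully open they stand 13 mm farther back than shut.
Start: joints at [-1.26, 0.313, 0.046, 1.304, 0, 1.431], TCP at [0.251, -0.518, 0.405] pointing down, gripper open.
Joint ranges: [-2.76, 2.76], [-0.86, 1.69], [-1.03, 1.26], [-2.2, 2.34], [-1.47, 1.5], [-3.14, 3.14]. Speed limits (rad/s): [2.57, 2.57, 3.14, 3.14, 3.14, 3.14].

INTERFACE

Orientations are given as a unit quaternion [w, x, y, z].
In Python, from workcell import get_state, eyes, env gives the robot as it stands. The module is installed in compiled form; this text tells all that it offers.
- The arm moves only by the tool carry_out, never from a script. Its argument "motion" is a list of rows, each an object of numbers: "jaw": the opening, from -1 (shut) to 1 (fully open); "tx", "ty", "tz": the shift along the tool's x, y, z in cm; "wx", "wy", "wz": the turn, a rotation vector about the tool's x, y, z in degrees. In form: [{"jaw": .., "tx": .., "ty": .., "tz": .., "wx": .., "wy": .., "wz": ..}, ...]. A call has 1 to 20 rows; each row shifts and turns the commanded pose from where the row before left it, along the tool's axes as they then stand; what a row does not reach is not made up. A row lasts 1/8 s, in which the tool goes at most 62.5 mm and 10.7 degrees, less where a joint would pass 70% of its speed; a pose out of reach is approached as far as the arm can. A call with a gripper value outside its range is refused whole. The fingers move at their own pace and stop on an object; "force" is the grip in N (left out, the last holds). Time passes only in rows, so rows that do not move let the fingers close. It gives the time, the measured TCP pose, the force and the opening at its end, in the units of the state.
- get_state(): the state, without advancing time (a new reading comes with each control period).
- eyes.read_camera(name): name is "side" or "top"; returns the picture (400x640x3 uint8, blue, green, red); there is no depth.
- eyes.calibration(name): a dict with "K" (3x3 intrinsics, pixels), "k1" (the pictures are not rectified: a ray, as slopes to the right and down, at radius r is drawn at 1 + k1 r^2 times it, then the intrinsics apply), "camera_from_world" (4x4, takes a point from world to camera coordinates). Camera axes: x right, y up, looking along -z (the intrinsics and any distortion apply to the point x, -y, -z); pixel columns grow to the right and rows downward; lengths in m; the calibration is good to about 2 mm. A picture is of the moment at which its call begins. calibration takes no time and is no camera call.
- env.hand_in(): hands the job in, once; it reports no verdict.
The state is a dict: "clock": time; "joint_pos": joint angles; "qvel": joint speeds; "tau": joint torques, N m; "tcp_pos": TCP position; "orientation": TCP orientation; "wrist_force": force on the tool from outside, world axes, zero at the start; "ft_torque": the same for the moment, N m; "finger_gap": finger opening in m.
Only numpy, scipy, OpenCV 4.12 (cv2) and the standard library are available. Lean on these libraries where they do the work, as an engineer would, in place of code of your own. Each camera call takes 0.05 s, during which the arm holds its last target.

## Working session

There is one attempt and no reset: what is moved stays moved. The work goes in short steps, Python scripts to look and compute and a tool call to move; the robot and the scene stay as the last step left them, time stands still between calls to the robot, and variables do not carry over. Pictures are saved under pics/ and viewed, and the job is handed in when it is done.

Besides the shell and the picture viewer there is one more tool, called after ">>>" by a JSON object that holds its "api" and its "payload". carry_out: Moves the arm, as the interface text tells. Its arguments: {"type":"object","properties":{"motion":{"type":"array"},"force":{"type":"number"}},"required":["motion"]}

```bash
mkdir -p pics; ls
cat > h.py <<'E'
import numpy as np, cv2
from workcell import get_state, eyes, env
def shot(n,f):
    im=eyes.read_camera(n); cv2.imwrite('pics/'+f,im); return im
def crop(f,o,x0,y0,x1,y1,s):
    im=cv2.imread('pics/'+f)[y0:y1,x0:x1]; cv2.imwrite('pics/'+o,cv2.resize(im,None,fx=s,fy=s,interpolation=cv2.INTER_CUBIC))
def ray(n,u,v):
    c=eyes.calibration(n);K=np.array(c['K']);M=np.array(c['camera_from_world']);k=c['k1']
    d=cv2.undistortPoints(np.array([[[u,v]]],float),K,np.array([k,0,0,0.]))[0,0]
    R=M[:3,:3];o=-R.T@M[:3,3]
    return o,R.T@np.array([d[0],-d[1],-1])
def at(n,u,v,z):
    o,d=ray(n,u,v);return o+d*(z-o[2])/d[2]
def proj(n,p):
    c=eyes.calibration(n);K=np.array(c['K']);M=np.array(c['camera_from_world']);k=c['k1']
    q=M[:3,:3]@np.array(p)+M[:3,3];a=np.array([q[0],-q[1]])/-q[2];a=a*(1+k*(a@a))
    return (K@np.array([a[0],a[1],1]))[:2]
E
python3 - <<'E'
from h import *
shot('top','t0.png');shot('side','s0.png')
for n in('top','side'):
    c=eyes.calibration(n);print(n,c['K'],c['k1'],ray(n,320,200))
s=get_state();print(s)
E
```

```text
pics
top [[373.95914009   0.         321.01210572]
 [  0.         373.95914009 201.18509251]
 [  0.           0.           1.        ]] -0.02614867582770154 (array([ 0.40939401, -0.00135431,  1.0125759 ]), array([ 0.14582094,  0.00974915, -0.98927174]))
side [[386.02370061   0.         319.38661896]
 [  0.         386.02370061 204.54888662]
 [  0.           0.           1.        ]] 0.01756719630838351 (array([0.09804877, 0.67177891, 0.50440639]), array([ 0.49342432, -0.72435589, -0.48164549]))
{'clock': 0.1, 'joint_pos': array([-1.25960201e+00,  3.13946139e-01,  4.50893180e-02,  1.30362738e+00,
        4.61085858e-06,  1.43119931e+00]), 'qvel': array([ 2.58660662e-05, -8.41959054e-04,  2.72222666e-03,  2.37800058e-04,
        1.40685002e-03, -4.68940670e-04]), 'tau': array([ 2.39486166e-03, -4.81726205e+01,  2.99243796e+01,  1.27654412e-02,
       -2.04221155e-04, -5.14169528e-06]), 'tcp_pos': array([ 0.25045296, -0.51739036,  0.40388462]), 'orientation': array([-8.41031858e-04,  9.74705409e-01,  2.23491955e-01, -7.00230474e-05]), 'wrist_force': array([-0.39609912,  0.04185724,  0.26201585]), 'ft_torque': array([ 0.00656048, -0.01399504, -0.05255802]), 'finger_gap': 0.08527265488456874}
```

View pics/t0.png

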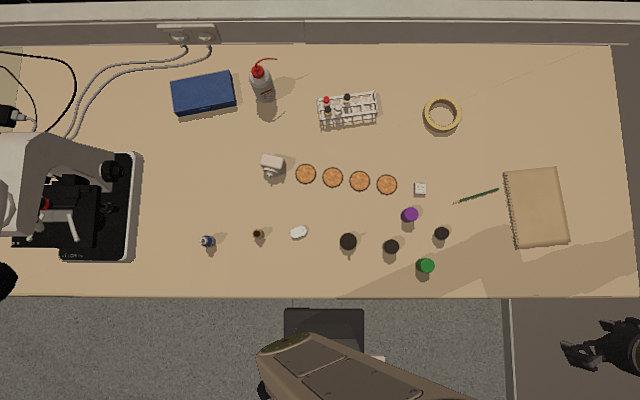

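View pics/s0.png

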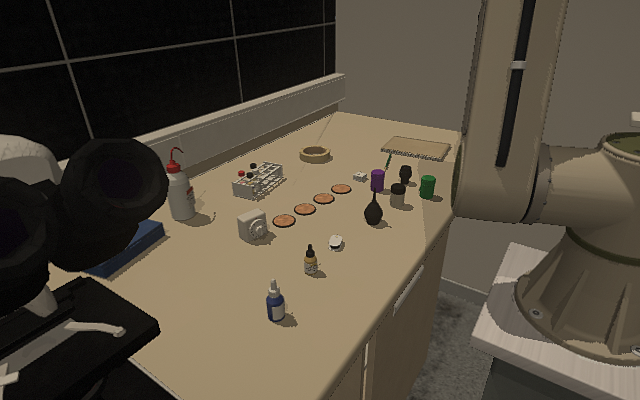

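The top picture shows the timer at (272,166), with the rests running right from it at (306,174), (333,177), (360,181) and (387,184).

| Thing | Top pixel |
|---|---|
| Tall dropper | (208,241) |
| Small dropper | (258,234) |
| Loupe | (299,232) |
| Blower | (348,241) |
| Canister candidate, black lid | (391,246) |
| Canister look-alike, purple | (410,214) |
| Canister look-alike, green | (426,265) |
| Eyepiece candidate | (442,233) |

The side picture shows the black-lid pale tub at (398,195) and the all-black eyepiece at (405,174). I'll check these in close crops.

Run:
```python
from h import *
crop('t0.png','t0a.png',190,145,320,265,6)
crop('t0.png','t0b.png',320,165,455,280,5.9)
crop('s0.png','s0b.png',350,150,450,230,8)
crop('s0.png','s0a.png',225,170,355,330,3.7)
```

```text
(no output)
```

View pics/t0a.png

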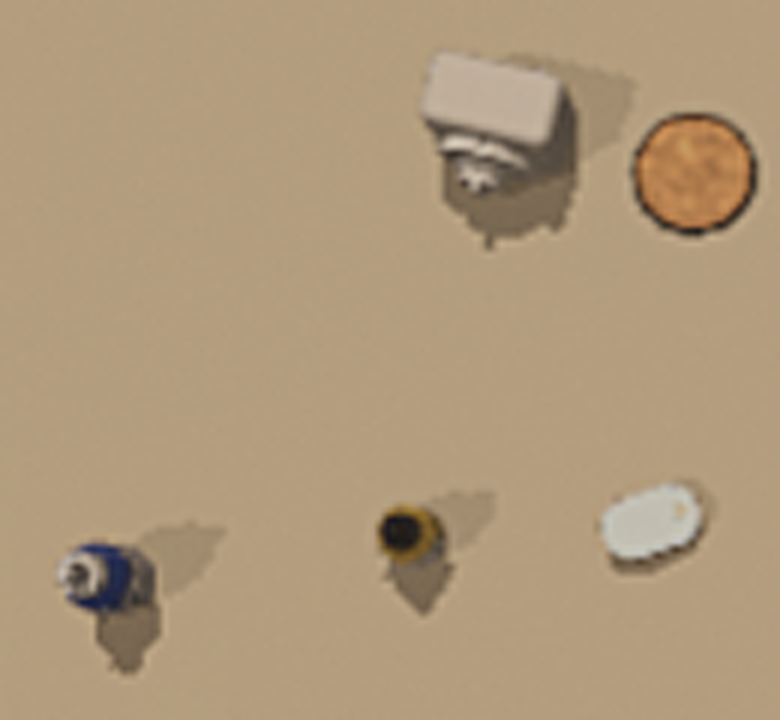

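View pics/t0b.png

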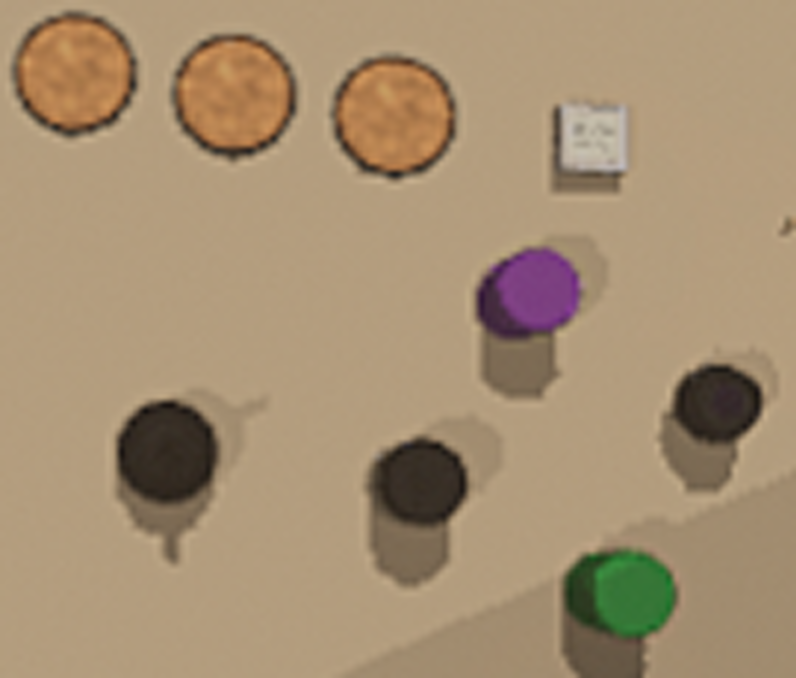

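View pics/s0b.png

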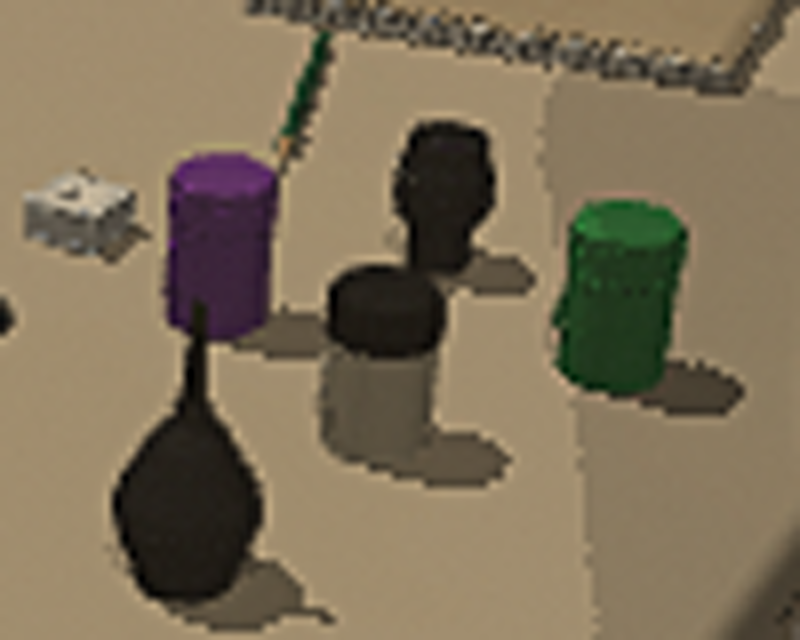

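View pics/s0a.png

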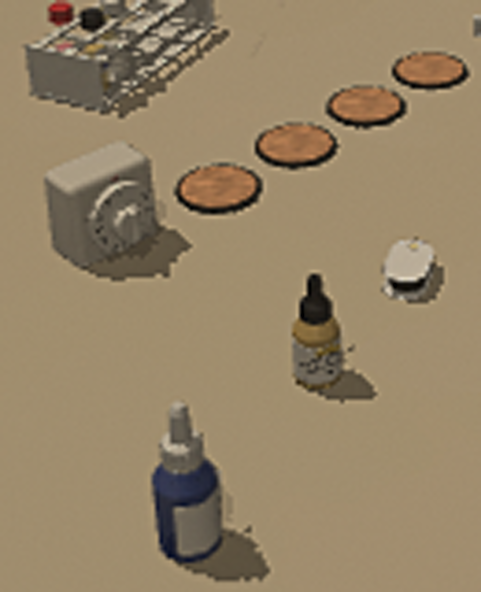

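```bash
cat > m.py <<'E'
from h import *
def px(x,y,s,ox,oy): return ((x+.5)/s-.5+ox,(y+.5)/s-.5+oy)
A=lambda x,y:px(x,y,6,190,145)
B=lambda x,y:px(x,y,5.9,320,165)
S=lambda x,y:px(x,y,8,350,150)
T=lambda x,y:px(x,y,3.7,225,170)
if __name__=='__main__':
    for n,p,z in [('A',A(694,174),.004),('B',B(75,72),.004),('C',B(234,95),.004),('D',B(394,116),.004),('tall',A(78,576),.084),('small',A(402,532),.068),('can',B(424,481),.057),('eye',B(720,403),.051),('blow',B(168,451),.035),('purple',B(540,290),.057),('green',B(633,593),.057),('loupe',A(655,518),.015),('timertop',A(493,97),.058)]:
        print(n,at('top',*p,z).round(4))
    for n,p,z in [('A',T(219,187),.004),('B',T(296,144),.004),('C',T(366,105),.004),('D',T(430,69),.004),('tall',T(178,405),.084),('small',T(315,277),.068),('can',S(387,287),.057),('canbase',S(375,447),.0),('eye',S(450,138),.051),('blowtip',S(199,305),.095)]:
        print('side',n,at('side',*p,z).round(4))
E
python3 m.py
```

```text
A [0.6316 0.0494 0.004 ]
B [ 0.6226 -0.0251  0.004 ]
C [ 0.6117 -0.0991  0.004 ]
D [ 0.6018 -0.1733  0.004 ]
tall [0.4443 0.2993 0.084 ]
small [0.4637 0.168  0.068 ]
can [ 0.432  -0.1735  0.057 ]
eye [ 0.4658 -0.3044  0.051 ]
blow [ 0.4456 -0.0649  0.035 ]
purple [ 0.5146 -0.2261  0.057 ]
green [ 0.3844 -0.2617  0.057 ]
loupe [0.4731 0.065  0.015 ]
timertop [0.6542 0.1349 0.058 ]
side A [0.6287 0.0527 0.004 ]
side B [ 0.6188 -0.0213  0.004 ]
side C [ 0.6088 -0.0953  0.004 ]
side D [ 0.599  -0.1699  0.004 ]
side tall [0.4438 0.3069 0.084 ]
side small [0.4621 0.1753 0.068 ]
side can [ 0.4306 -0.1722  0.057 ]
side canbase [ 0.4284 -0.1695  0.    ]
side eye [ 0.4646 -0.3049  0.051 ]
side blowtip [ 0.4435 -0.0609  0.095 ]
```

```bash
cat > mod.py <<'E'
from m import *
import sys
def circ(x,y,z,d):
    a=np.linspace(0,2*np.pi,40); return [(x+d/2*np.cos(t),y+d/2*np.sin(t),z) for t in a]
def draw(f,n,o,box,s,objs):
    x0,y0,x1,y1=box;im=cv2.resize(cv2.imread('pics/'+f)[y0:y1,x0:x1],None,fx=s,fy=s,interpolation=cv2.INTER_CUBIC)
    for x,y,rs in objs:
        for z,d in rs:
            q=np.array([(proj(n,p)-[x0,y0]+.5)*s-.5 for p in circ(x,y,z,d)])
            cv2.polylines(im,[np.round(q*8).astype(np.int32)],True,(0,255,255),1,cv2.LINE_AA,3)
    cv2.imwrite('pics/'+o,im)
pad=[(.004,.052),(0.002,.058)]
tall=[(0,.03),(.053,.03),(.084,.006)];small=[(0,.026),(.042,.026),(.068,.006)];can=[(0,.036),(.057,.037)];eye=[(.0,.024),(.032,.034),(.051,.028)]
E
python3 - <<'E'
from mod import *
O=[(.630,.051,pad),(.6207,-.0232,pad),(.6103,-.0972,pad),(.6004,-.1716,pad),(.444,.303,tall),(.463,.1717,small),(.4305,-.172,can),(.465,-.3046,eye)]
draw('t0.png','top','o1.png',(190,145,320,265),5,O)
draw('s0.png','side','o2.png',(225,170,355,330),3.7,O)
draw('t0.png','top','o3.png',(320,165,455,280),5,O)
draw('s0.png','side','o4.png',(350,150,450,230),7,O)
a=cv2.imread('pics/o1.png');b=cv2.imread('pics/o2.png')
s=get_state();print(s['tcp_pos'])
E
```

```text
Traceback (most recent call last):
  File "mod.py", line 9, in draw
    q=np.array([(proj(n,p)-[x0,y0]+.5)*s-.5 for p in circ(x,y,z,d)])
                 ~~~~^^^^^
  File "h.py", line 15, in proj
    c=eyes.calibration(n);K=np.array(c['K']);M=np.array(c['camera_from_world']);k=c['k1']
ValueError: time passes only in moves, steps and waits
```

View pics/o1.png

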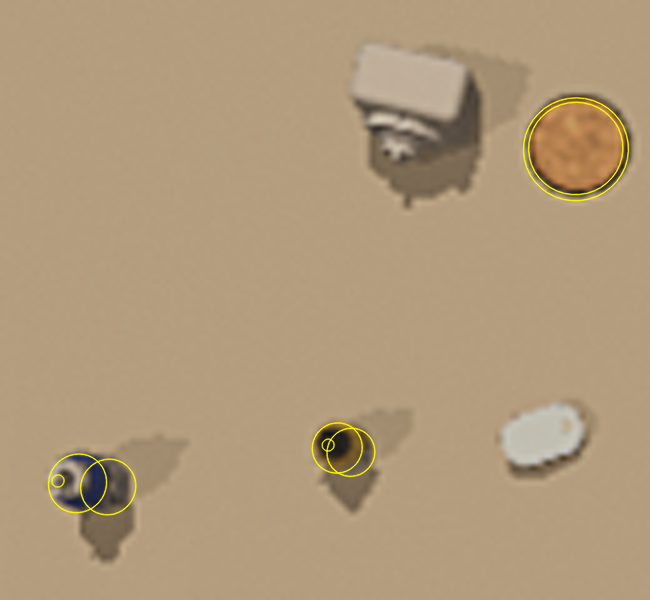

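View pics/o2.png

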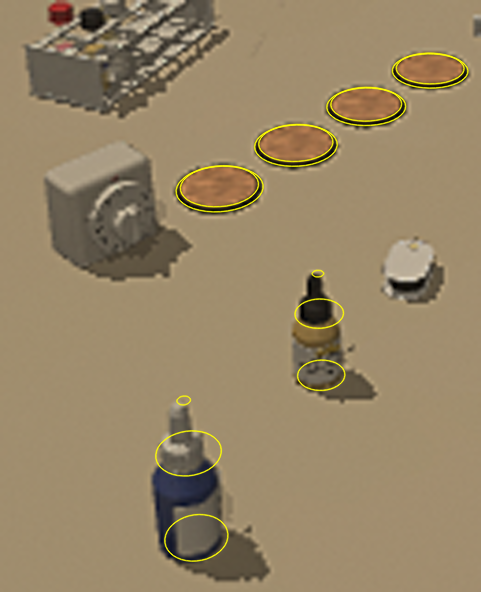

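View pics/o3.png

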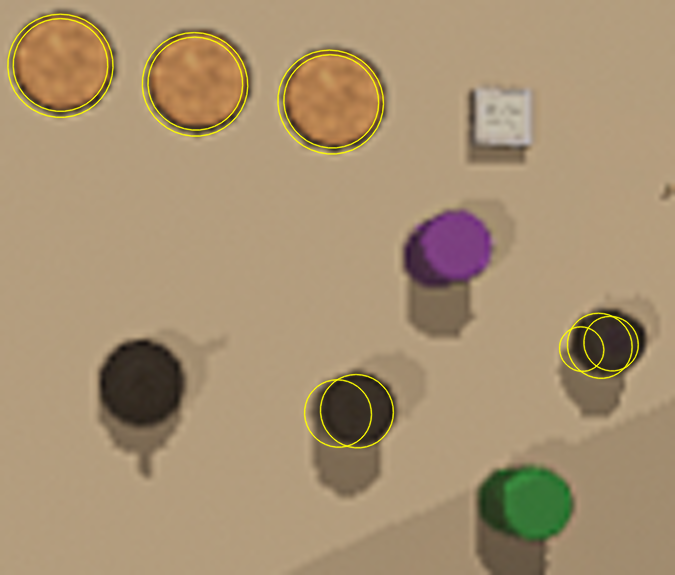

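>>> {"api": "carry_out", "payload": {"motion": [{"jaw": 0.4,"wz": -9.43},{"jaw": 0.4,"wz": -9.43},{"jaw": 0.4,"wz": -9.43},{"jaw": 0.4,"wz": -9.43},{"jaw": 0.4,"wz": -9.43},{"jaw": 0.4,"wz": -9.43},{"jaw": 0.4}], "force": 30}}

```text
invalid input at $.motion[0]: expected keys jaw, tx, ty, tz, wx, wy, wz
```

```bash
python3 - <<'E'
s=open('h.py').read()
s=s.replace("c=eyes.calibration(n);","c=cal(n);").replace("def shot","_c={}\ndef cal(n):\n    if n not in _c:_c[n]=eyes.calibration(n)\n    return _c[n]\ndef shot")
open('h.py','w').write(s)
E
cat > ov.py <<'E'
from mod import *
def both(t,s,O,o):
    draw(t,'top','a.png',(190,145,320,265),3,O);draw(s,'side','b.png',(225,170,355,330),3,O)
    draw(t,'top','c.png',(320,165,455,280),3,O);draw(s,'side','d.png',(330,150,450,230),3,O)
    W=np.zeros((600,800,3),np.uint8)
    def put(f,y,x):
        i=cv2.imread('pics/'+f);h,w=i.shape[:2];h=min(h,600-y);w=min(w,800-x);W[y:y+h,x:x+w]=i[:h,:w]
    put('a.png',0,0);put('c.png',0,395)
    put('d.png',355,440);
    i=cv2.imread('pics/b.png')[240:480];W[360:600,0:390]=i
    cv2.imwrite('pics/'+o,W)
E
python3 - <<'E'
from ov import *
O=[(.630,.051,pad),(.6207,-.0232,pad),(.6103,-.0972,pad),(.6004,-.1716,pad),(.442,.298,tall),(.461,.168,small),(.4305,-.1725,can),(.465,-.3055,eye)]
both('t0.png','s0.png',O,'o5.png')
E
```

```text
(no output)
```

View pics/o5.png

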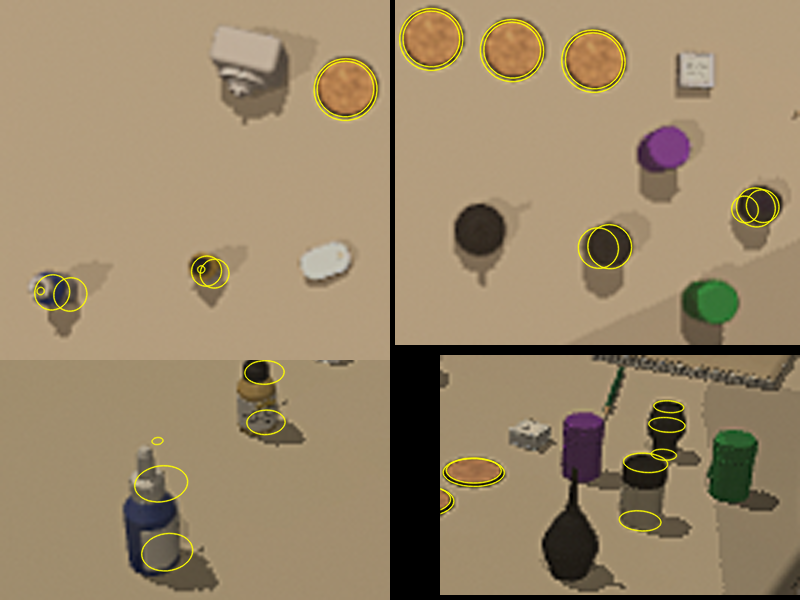

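>>> {"api": "carry_out", "payload": {"motion": [{"jaw": 0.4,"tx": 0,"ty": 0,"tz": 0,"wx": 0,"wy": 0,"wz": -9.43},{"jaw": 0.4,"tx": 0,"ty": 0,"tz": 0,"wx": 0,"wy": 0,"wz": -9.43},{"jaw": 0.4,"tx": 0,"ty": 0,"tz": 0,"wx": 0,"wy": 0,"wz": -9.43},{"jaw": 0.4,"tx": 0,"ty": 0,"tz": 0,"wx": 0,"wy": 0,"wz": -9.43},{"jaw": 0.4,"tx": 0,"ty": 0,"tz": 0,"wx": 0,"wy": 0,"wz": -9.43},{"jaw": 0.4,"tx": 0,"ty": 0,"tz": 0,"wx": 0,"wy": 0,"wz": -9.43},{"jaw": 0.4,"tx": 0,"ty": 0,"tz": 0,"wx": 0,"wy": 0,"wz": 0}], "force": 30}}

```text
clock: 0.98
tcp_pos: [0.2505, -0.5175, 0.4042]
orientation: [-0.0, 0.753, 0.658, 0.0]
wrist_force: [-0.6, 0.0, -0.8]
finger_gap: 0.0601
```

```bash
cat > go.py <<'E'
from h import *
import sys
from scipy.spatial.transform import Rotation as Ro
s=get_state();q=s['orientation'];R=Ro.from_quat([q[1],q[2],q[3],q[0]]).as_matrix()
p=s['tcp_pos']; print('tcp',p.round(4),'gap',round(s['finger_gap'],4),'F',s['wrist_force'].round(1),'clk',round(s['clock'],2),'R z',R[:,2].round(4),'yaw',np.degrees(np.arctan2(R[1,0],R[0,0])).round(2))
a=list(map(float,sys.argv[1:]))
for i in range(0,len(a),3):
    t=np.array(a[i:i+3]); print('to',t,'tool cm',(R.T@(t-p)*100).round(2)); p=t
E
python3 go.py .465 -.3055 .30   .465 -.3055 .185  .465 -.3055 .32 .6004 -.1716 .32 .6004 -.1716 .19
```

```text
tcp [ 0.2505 -0.5175  0.4042] gap 0.0601 F [-0.6  0.  -0.8] clk 0.97 R z [-3.e-04  9.e-04 -1.e+00] yaw 82.31
to [ 0.465  -0.3055  0.3   ] tool cm [23.87 18.43 10.44]
to [ 0.465  -0.3055  0.185 ] tool cm [-1.00e-02  0.00e+00  1.15e+01]
to [ 0.465  -0.3055  0.32  ] tool cm [ 1.00e-02 -1.00e-02 -1.35e+01]
to [ 0.6004 -0.1716  0.32  ] tool cm [1.508e+01 1.163e+01 1.000e-02]
to [ 0.6004 -0.1716  0.19  ] tool cm [-1.0e-02  1.0e-02  1.3e+01]
```

10 rows of (2.387, 1.843, 1.044).

>>> {"api": "carry_out", "payload": {"motion": [{"jaw": 0.4,"tx": 2.387,"ty": 1.843,"tz": 1.044,"wx": 0,"wy": 0,"wz": 0},{"jaw": 0.4,"tx": 2.387,"ty": 1.843,"tz": 1.044,"wx": 0,"wy": 0,"wz": 0},{"jaw": 0.4,"tx": 2.387,"ty": 1.843,"tz": 1.044,"wx": 0,"wy": 0,"wz": 0},{"jaw": 0.4,"tx": 2.387,"ty": 1.843,"tz": 1.044,"wx": 0,"wy": 0,"wz": 0},{"jaw": 0.4,"tx": 2.387,"ty": 1.843,"tz": 1.044,"wx": 0,"wy": 0,"wz": 0},{"jaw": 0.4,"tx": 2.387,"ty": 1.843,"tz": 1.044,"wx": 0,"wy": 0,"wz": 0},{"jaw": 0.4,"tx": 2.387,"ty": 1.843,"tz": 1.044,"wx": 0,"wy": 0,"wz": 0},{"jaw": 0.4,"tx": 2.387,"ty": 1.843,"tz": 1.044,"wx": 0,"wy": 0,"wz": 0},{"jaw": 0.4,"tx": 2.387,"ty": 1.843,"tz": 1.044,"wx": 0,"wy": 0,"wz": 0},{"jaw": 0.4,"tx": 2.387,"ty": 1.843,"tz": 1.044,"wx": 0,"wy": 0,"wz": 0},{"jaw": 0.4,"tx": 0,"ty": 0,"tz": 0,"wx": 0,"wy": 0,"wz": 0},{"jaw": 0.4,"tx": 0,"ty": 0,"tz": 0,"wx": 0,"wy": 0,"wz": 0}]}}

```text
clock: 2.48
tcp_pos: [0.4646, -0.3055, 0.3003]
orientation: [-0.0, 0.753, 0.658, -0.0]
wrist_force: [0.0, 0.5, -0.7]
finger_gap: 0.0598
```

```bash
python3 - <<'E'
from h import *
shot('top','t1.png');shot('side','s1.png')
crop('s1.png','s1a.png',300,60,480,240,3.3)
E
python3 go.py .465 -.3055 .185
```

```text
tcp [ 0.4644 -0.306   0.3007] gap 0.0599 F [-0.3  0.4 -0.3] clk 2.58 R z [ 3.e-04 -7.e-04 -1.e+00] yaw 82.3
to [ 0.465  -0.3055  0.185 ] tool cm [ 0.07  0.05 11.57]
```

View pics/s1a.png

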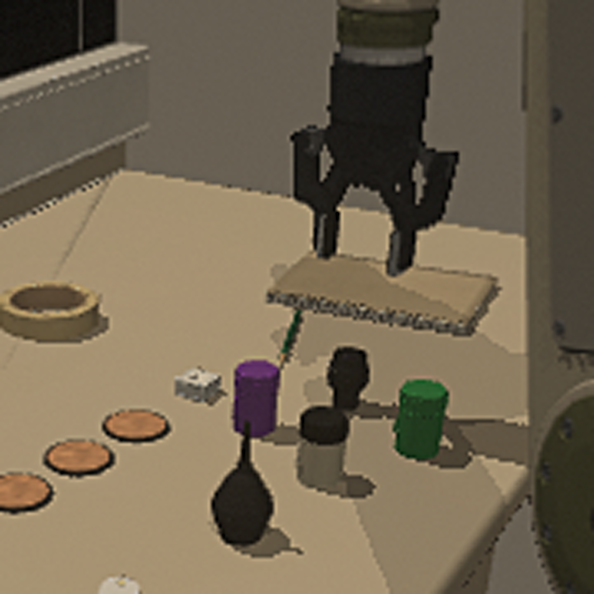

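View pics/t1.png

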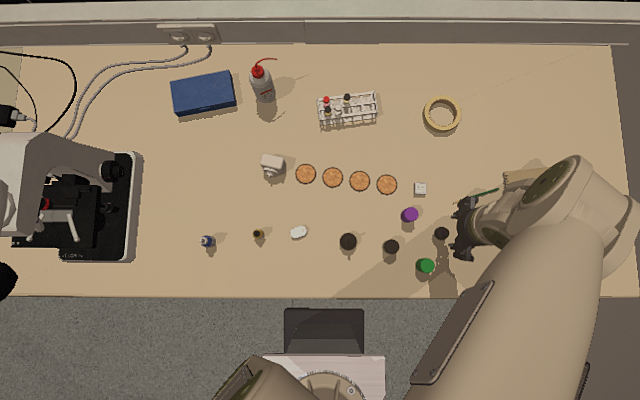

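Run:
```python
from h import *
for z in(.127,.135,.145):print(proj('side',(.4644,-.306,z)),proj('top',(.4644,-.306,z)))
print(proj('side',(.465,-.3055,.051)))
```

```text
[408.66213837 141.41666446] [452.32715517 231.60613629]
[408.95179369 138.65091689] [453.48541526 231.39335485]
[409.3171594  135.16428659] [454.96278935 231.12190719]
[405.75486529 166.70952807]
```

>>> {"api": "carry_out", "payload": {"motion": [{"jaw": 0.4,"tx": 0.07,"ty": 0.05,"tz": 2.5,"wx": 0,"wy": 0,"wz": 0},{"jaw": 0.4,"tx": 0,"ty": 0,"tz": 2.5,"wx": 0,"wy": 0,"wz": 0},{"jaw": 0.4,"tx": 0,"ty": 0,"tz": 2.5,"wx": 0,"wy": 0,"wz": 0},{"jaw": 0.4,"tx": 0,"ty": 0,"tz": 2.07,"wx": 0,"wy": 0,"wz": 0},{"jaw": 0.4,"tx": 0,"ty": 0,"tz": 1,"wx": 0,"wy": 0,"wz": 0},{"jaw": 0.4,"tx": 0,"ty": 0,"tz": 1,"wx": 0,"wy": 0,"wz": 0},{"jaw": 0.4,"tx": 0,"ty": 0,"tz": 0,"wx": 0,"wy": 0,"wz": 0},{"jaw": 0,"tx": 0,"ty": 0,"tz": 0,"wx": 0,"wy": 0,"wz": 0},{"jaw": -0.2,"tx": 0,"ty": 0,"tz": 0,"wx": 0,"wy": 0,"wz": 0},{"jaw": -0.5,"tx": 0,"ty": 0,"tz": 0,"wx": 0,"wy": 0,"wz": 0},{"jaw": -0.5,"tx": 0,"ty": 0,"tz": 0,"wx": 0,"wy": 0,"wz": 0},{"jaw": -0.5,"tx": 0,"ty": 0,"tz": 0,"wx": 0,"wy": 0,"wz": 0},{"jaw": -0.5,"tx": 0,"ty": 0,"tz": 0,"wx": 0,"wy": 0,"wz": 0}], "force": 30}}

```text
clock: 4.2
tcp_pos: [0.4659, -0.305, 0.1855]
orientation: [0.001, 0.752, 0.659, 0.0]
wrist_force: [0.7, 1.0, 6.1]
finger_gap: 0.0333
```

```bash
python3 - <<'E'
from h import *
shot('side','s2.png')
crop('s2.png','s2a.png',340,100,460,220,5)
E
python3 go.py .465 -.3055 .185
```

```text
tcp [ 0.4659 -0.305   0.1855] gap 0.0334 F [ 1.5 -0.3  5.3] clk 4.25 R z [ 0.0017 -0.0013 -1.    ] yaw 82.42
to [ 0.465  -0.3055  0.185 ] tool cm [-0.06 -0.08  0.05]
```

View pics/s2a.png

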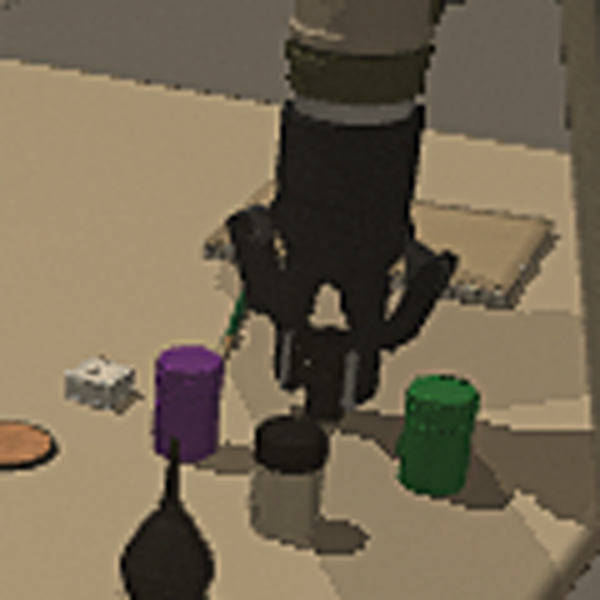

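The side view shows the eyepiece held between the fingers, gap 33 mm. Lifting and moving it over the far rest.

>>> {"api": "carry_out", "payload": {"motion": [{"jaw": -0.5,"tx": 0,"ty": 0,"tz": -0.5,"wx": 0,"wy": 0,"wz": 0},{"jaw": -0.5,"tx": 0,"ty": 0,"tz": -1.5,"wx": 0,"wy": 0,"wz": 0},{"jaw": -0.5,"tx": 0,"ty": 0,"tz": -2.5,"wx": 0,"wy": 0,"wz": 0},{"jaw": -0.5,"tx": 0,"ty": 0,"tz": -2.5,"wx": 0,"wy": 0,"wz": 0},{"jaw": -0.5,"tx": 0,"ty": 0,"tz": -2.5,"wx": 0,"wy": 0,"wz": 0},{"jaw": -0.5,"tx": 0,"ty": 0,"tz": -1,"wx": 0,"wy": 0,"wz": 0},{"jaw": -0.5,"tx": 1,"ty": 0.75,"tz": 0,"wx": 0,"wy": 0,"wz": 0},{"jaw": -0.5,"tx": 2,"ty": 1.5,"tz": 0,"wx": 0,"wy": 0,"wz": 0},{"jaw": -0.5,"tx": 2,"ty": 1.5,"tz": 0,"wx": 0,"wy": 0,"wz": 0},{"jaw": -0.5,"tx": 2,"ty": 1.5,"tz": 0,"wx": 0,"wy": 0,"wz": 0},{"jaw": -0.5,"tx": 2,"ty": 1.5,"tz": 0,"wx": 0,"wy": 0,"wz": 0},{"jaw": -0.5,"tx": 2,"ty": 1.5,"tz": 0,"wx": 0,"wy": 0,"wz": 0},{"jaw": -0.5,"tx": 2,"ty": 1.5,"tz": 0,"wx": 0,"wy": 0,"wz": 0},{"jaw": -0.5,"tx": 1,"ty": 1,"tz": 0,"wx": 0,"wy": 0,"wz": 0},{"jaw": -0.5,"tx": 1,"ty": 0.8,"tz": 0,"wx": 0,"wy": 0,"wz": 0},{"jaw": -0.5,"tx": 0,"ty": 0,"tz": 0,"wx": 0,"wy": 0,"wz": 0},{"jaw": -0.5,"tx": 0,"ty": 0,"tz": 0,"wx": 0,"wy": 0,"wz": 0}]}}

```text
clock: 6.38
tcp_pos: [0.5993, -0.1716, 0.2895]
orientation: [-0.0, 0.753, 0.659, -0.0]
wrist_force: [-0.6, 0.0, -2.1]
finger_gap: 0.0331
```

```bash
python3 go.py .6004 -.1716 .1905
python3 - <<'E'
from h import *
shot('side','s3.png')
crop('s3.png','s3a.png',300,60,440,220,3.7)
E
```

```text
tcp [ 0.5993 -0.1716  0.2895] gap 0.0331 F [-0.6  0.  -2.1] clk 6.38 R z [-5.e-04 -2.e-04 -1.e+00] yaw 82.38
to [ 0.6004 -0.1716  0.1905] tool cm [0.02 0.11 9.9 ]
```

View pics/s3a.png

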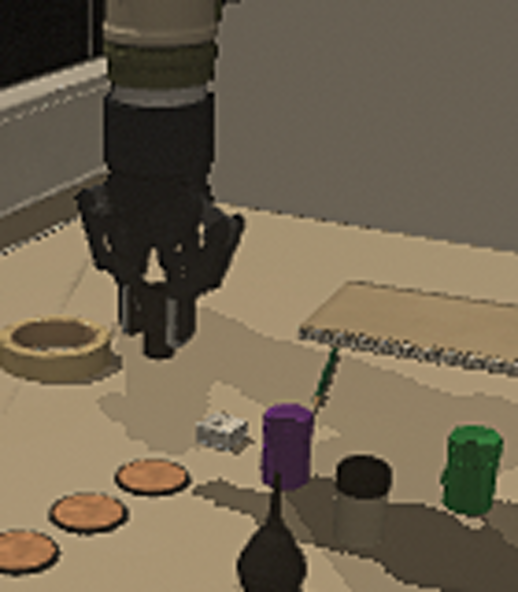

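>>> {"api": "carry_out", "payload": {"motion": [{"jaw": -0.5,"tx": 0,"ty": 0.11,"tz": 2,"wx": 0,"wy": 0,"wz": 0},{"jaw": -0.5,"tx": 0,"ty": 0,"tz": 2,"wx": 0,"wy": 0,"wz": 0},{"jaw": -0.5,"tx": 0,"ty": 0,"tz": 2,"wx": 0,"wy": 0,"wz": 0},{"jaw": -0.5,"tx": 0,"ty": 0,"tz": 1.5,"wx": 0,"wy": 0,"wz": 0},{"jaw": -0.5,"tx": 0,"ty": 0,"tz": 1,"wx": 0,"wy": 0,"wz": 0},{"jaw": -0.5,"tx": 0,"ty": 0,"tz": 0.6,"wx": 0,"wy": 0,"wz": 0},{"jaw": -0.5,"tx": 0,"ty": 0,"tz": 0.3,"wx": 0,"wy": 0,"wz": 0},{"jaw": -0.5,"tx": 0,"ty": 0,"tz": 0.3,"wx": 0,"wy": 0,"wz": 0},{"jaw": -0.5,"tx": 0,"ty": 0,"tz": 0.2,"wx": 0,"wy": 0,"wz": 0},{"jaw": -0.5,"tx": 0,"ty": 0,"tz": 0,"wx": 0,"wy": 0,"wz": 0},{"jaw": -0.5,"tx": 0,"ty": 0,"tz": 0,"wx": 0,"wy": 0,"wz": 0}]}}

```text
clock: 7.8
tcp_pos: [0.6008, -0.1715, 0.1908]
orientation: [0.0, 0.752, 0.659, 0.0]
wrist_force: [-0.2, 0.7, -1.4]
finger_gap: 0.0334
```

```bash
python3 go.py .6004 -.1716 .190
python3 - <<'E'
from h import *
shot('side','s4.png')
crop('s4.png','s4a.png',310,130,390,210,7)
E
```

```text
tcp [ 0.6008 -0.1715  0.1908] gap 0.0334 F [-0.2  0.7 -1.4] clk 7.8 R z [ 3.e-04 -2.e-04 -1.e+00] yaw 82.41
to [ 0.6004 -0.1716  0.19  ] tool cm [-0.02 -0.04  0.08]
```

View pics/s4a.png

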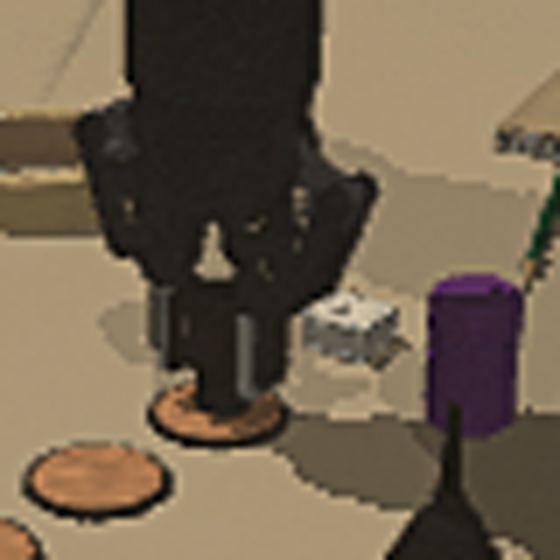

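>>> {"api": "carry_out", "payload": {"motion": [{"jaw": -0.5,"tx": 0,"ty": 0,"tz": 0.1,"wx": 0,"wy": 0,"wz": 0},{"jaw": -0.5,"tx": 0,"ty": 0,"tz": 0.05,"wx": 0,"wy": 0,"wz": 0},{"jaw": -0.5,"tx": 0,"ty": 0,"tz": 0,"wx": 0,"wy": 0,"wz": 0}]}}

```text
clock: 8.22
tcp_pos: [0.6008, -0.1715, 0.1896]
orientation: [0.0, 0.752, 0.659, 0.0]
wrist_force: [-1.1, 0.7, 3.0]
finger_gap: 0.0336
```

Contact: the wrist z force rose from -1.4 to +3. Opening gently and rising.

>>> {"api": "carry_out", "payload": {"motion": [{"jaw": -0.1,"tx": 0,"ty": 0,"tz": 0,"wx": 0,"wy": 0,"wz": 0},{"jaw": 0.1,"tx": 0,"ty": 0,"tz": 0,"wx": 0,"wy": 0,"wz": 0},{"jaw": 0.4,"tx": 0,"ty": 0,"tz": 0,"wx": 0,"wy": 0,"wz": 0},{"jaw": 0.4,"tx": 0,"ty": 0,"tz": 0,"wx": 0,"wy": 0,"wz": 0},{"jaw": 0.4,"tx": 0,"ty": 0,"tz": 0,"wx": 0,"wy": 0,"wz": 0},{"jaw": 0.4,"tx": 0,"ty": 0,"tz": -1.5,"wx": 0,"wy": 0,"wz": 0},{"jaw": 0.4,"tx": 0,"ty": 0,"tz": -2.5,"wx": 0,"wy": 0,"wz": 0},{"jaw": 0.4,"tx": 0,"ty": 0,"tz": -2.5,"wx": 0,"wy": 0,"wz": 0},{"jaw": 0.4,"tx": 0,"ty": 0,"tz": -2.5,"wx": 0,"wy": 0,"wz": 0},{"jaw": 0.4,"tx": 0,"ty": 0,"tz": -2.5,"wx": 0,"wy": 0,"wz": 0},{"jaw": 0.4,"tx": 0,"ty": 0,"tz": 0,"wx": 0,"wy": 0,"wz": 0}]}}

```text
clock: 9.6
tcp_pos: [0.6016, -0.1718, 0.3076]
orientation: [0.003, 0.752, 0.659, 0.001]
wrist_force: [-1.0, 0.4, -0.2]
finger_gap: 0.0597
```

```bash
python3 go.py .4305 -.172 .305 .4305 -.172 .187
python3 - <<'E'
from ov import *
shot('side','s5.png');shot('top','t5.png')
O=[(.6004,-.1716,pad),(.6004,-.1716,eye),(.4305,-.172,can)]
draw('s5.png','side','s5a.png',(310,150,430,220),6.5,O)
E
```

```text
tcp [ 0.6016 -0.1718  0.3076] gap 0.0597 F [-1.   0.4 -0.2] clk 9.6 R z [ 0.0055 -0.0024 -1.    ] yaw 82.41
to [ 0.4305 -0.172   0.305 ] tool cm [ -2.28 -16.96   0.17]
to [ 0.4305 -0.172   0.187 ] tool cm [ 0.02 -0.07 11.8 ]
```

View pics/s5a.png

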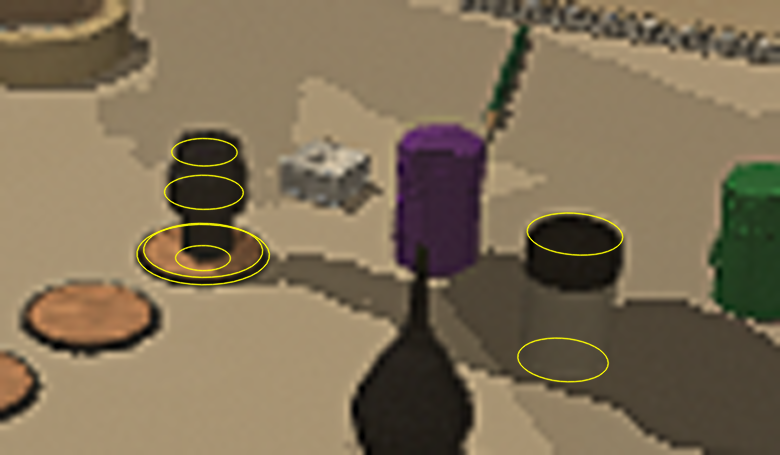

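View pics/t5.png

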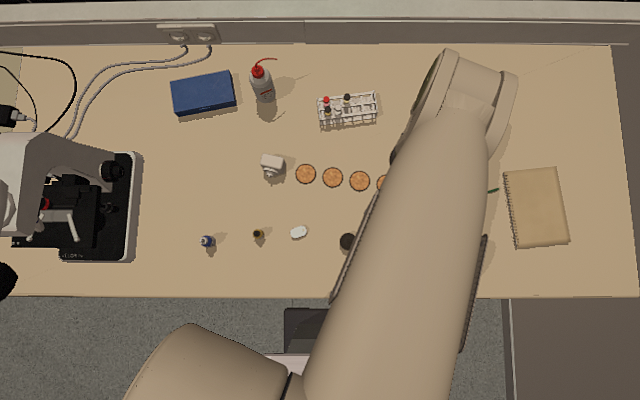

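The side view shows the eyepiece standing centred on the far rest. Next is the canister.

>>> {"api": "carry_out", "payload": {"motion": [{"jaw": 0.4,"tx": -0.284,"ty": -2.12,"tz": 0,"wx": 0,"wy": 0,"wz": 0},{"jaw": 0.4,"tx": -0.284,"ty": -2.12,"tz": 0,"wx": 0,"wy": 0,"wz": 0},{"jaw": 0.4,"tx": -0.284,"ty": -2.12,"tz": 0,"wx": 0,"wy": 0,"wz": 0},{"jaw": 0.4,"tx": -0.284,"ty": -2.12,"tz": 0,"wx": 0,"wy": 0,"wz": 0},{"jaw": 0.4,"tx": -0.284,"ty": -2.12,"tz": 0,"wx": 0,"wy": 0,"wz": 0},{"jaw": 0.4,"tx": -0.284,"ty": -2.12,"tz": 0,"wx": 0,"wy": 0,"wz": 0},{"jaw": 0.4,"tx": -0.284,"ty": -2.12,"tz": 0,"wx": 0,"wy": 0,"wz": 0},{"jaw": 0.4,"tx": -0.284,"ty": -2.12,"tz": 0,"wx": 0,"wy": 0,"wz": 0},{"jaw": 0.4,"tx": 0,"ty": 0,"tz": 0,"wx": 0,"wy": 0,"wz": 0},{"jaw": 0.4,"tx": 0,"ty": 0,"tz": 0,"wx": 0,"wy": 0,"wz": 0}]}}

```text
clock: 10.95
tcp_pos: [0.43, -0.1717, 0.3038]
orientation: [0.0, 0.752, 0.659, 0.0]
wrist_force: [-0.3, 0.7, -0.7]
finger_gap: 0.0599
```

```bash
python3 go.py .4305 -.172 .187
python3 - <<'E'
from ov import *
shot('side','s6.png')
draw('s6.png','side','s6a.png',(340,90,460,230),4.2,[(.4305,-.172,can)])
E
```

```text
tcp [ 0.43   -0.1717  0.3038] gap 0.0599 F [-0.3  0.7 -0.7] clk 10.95 R z [ 2.e-04 -0.e+00 -1.e+00] yaw 82.4
to [ 0.4305 -0.172   0.187 ] tool cm [-0.03  0.05 11.68]
```

View pics/s6a.png

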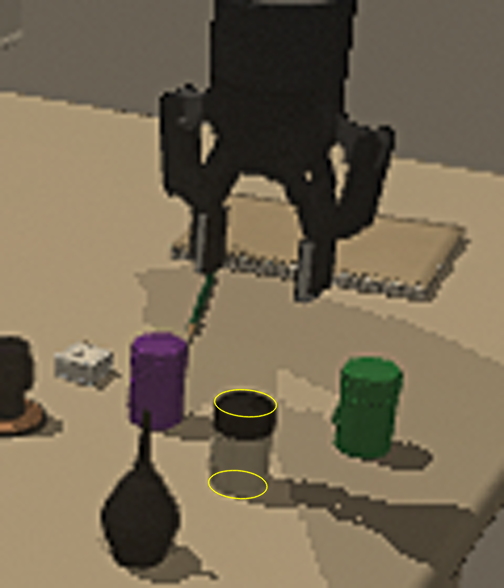

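>>> {"api": "carry_out", "payload": {"motion": [{"jaw": 0.4,"tx": 0,"ty": 0.05,"tz": 2.5,"wx": 0,"wy": 0,"wz": 0},{"jaw": 0.4,"tx": 0,"ty": 0,"tz": 2.5,"wx": 0,"wy": 0,"wz": 0},{"jaw": 0.4,"tx": 0,"ty": 0,"tz": 2.5,"wx": 0,"wy": 0,"wz": 0},{"jaw": 0.4,"tx": 0,"ty": 0,"tz": 2.5,"wx": 0,"wy": 0,"wz": 0},{"jaw": 0.4,"tx": 0,"ty": 0,"tz": 1.2,"wx": 0,"wy": 0,"wz": 0},{"jaw": 0.4,"tx": 0,"ty": 0,"tz": 0.8,"wx": 0,"wy": 0,"wz": 0},{"jaw": 0.4,"tx": 0,"ty": 0,"tz": 0,"wx": 0,"wy": 0,"wz": 0},{"jaw": 0.1,"tx": 0,"ty": 0,"tz": 0,"wx": 0,"wy": 0,"wz": 0},{"jaw": -0.1,"tx": 0,"ty": 0,"tz": 0,"wx": 0,"wy": 0,"wz": 0},{"jaw": -0.5,"tx": 0,"ty": 0,"tz": 0,"wx": 0,"wy": 0,"wz": 0},{"jaw": -0.5,"tx": 0,"ty": 0,"tz": 0,"wx": 0,"wy": 0,"wz": 0},{"jaw": -0.5,"tx": 0,"ty": 0,"tz": 0,"wx": 0,"wy": 0,"wz": 0},{"jaw": -0.5,"tx": 0,"ty": 0,"tz": 0,"wx": 0,"wy": 0,"wz": 0},{"jaw": -0.5,"tx": 0,"ty": 0,"tz": -0.5,"wx": 0,"wy": 0,"wz": 0},{"jaw": -0.5,"tx": 0,"ty": 0,"tz": -1.5,"wx": 0,"wy": 0,"wz": 0},{"jaw": -0.5,"tx": 0,"ty": 0,"tz": -2,"wx": 0,"wy": 0,"wz": 0}], "force": 30}}

```text
clock: 13.0
tcp_pos: [0.4293, -0.1712, 0.2238]
orientation: [-0.001, 0.752, 0.659, -0.001]
wrist_force: [0.1, -0.5, -0.6]
finger_gap: 0.0361
```

```bash
python3 go.py .6103 -.0972 .305
python3 - <<'E'
from ov import *
shot('side','s7.png')
crop('s7.png','s7a.png',340,90,460,230,4.2)
E
```

```text
tcp [ 0.4293 -0.1712  0.2238] gap 0.0361 F [ 0.1 -0.5 -0.6] clk 13.0 R z [-0.0025  0.0012 -1.    ] yaw 82.41
to [ 0.6103 -0.0972  0.305 ] tool cm [ 9.73 16.94 -8.15]
```

View pics/s7a.png

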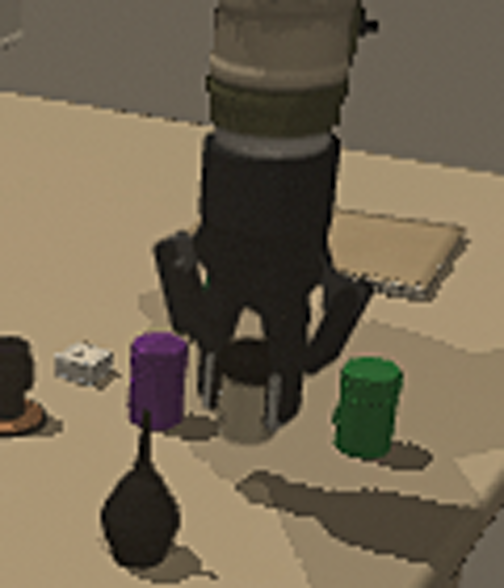

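The canister is held upright and lifted. Moving it to the third rest from the timer.

>>> {"api": "carry_out", "payload": {"motion": [{"jaw": -0.5,"tx": 0,"ty": 0,"tz": -2.5,"wx": 0,"wy": 0,"wz": 0},{"jaw": -0.5,"tx": 0,"ty": 0,"tz": -2.5,"wx": 0,"wy": 0,"wz": 0},{"jaw": -0.5,"tx": 0,"ty": 0,"tz": -1.5,"wx": 0,"wy": 0,"wz": 0},{"jaw": -0.5,"tx": 0.61,"ty": 1.05,"tz": 0,"wx": 0,"wy": 0,"wz": 0},{"jaw": -0.5,"tx": 1.22,"ty": 2.1,"tz": 0,"wx": 0,"wy": 0,"wz": 0},{"jaw": -0.5,"tx": 1.22,"ty": 2.1,"tz": 0,"wx": 0,"wy": 0,"wz": 0},{"jaw": -0.5,"tx": 1.22,"ty": 2.1,"tz": 0,"wx": 0,"wy": 0,"wz": 0},{"jaw": -0.5,"tx": 1.22,"ty": 2.1,"tz": 0,"wx": 0,"wy": 0,"wz": 0},{"jaw": -0.5,"tx": 1.22,"ty": 2.1,"tz": 0,"wx": 0,"wy": 0,"wz": 0},{"jaw": -0.5,"tx": 1.22,"ty": 2.1,"tz": 0,"wx": 0,"wy": 0,"wz": 0},{"jaw": -0.5,"tx": 1.22,"ty": 2.1,"tz": 0,"wx": 0,"wy": 0,"wz": 0},{"jaw": -0.5,"tx": 0.61,"ty": 1.05,"tz": 0,"wx": 0,"wy": 0,"wz": 0},{"jaw": -0.5,"tx": 0,"ty": 0,"tz": 0,"wx": 0,"wy": 0,"wz": 0},{"jaw": -0.5,"tx": 0,"ty": 0,"tz": 0,"wx": 0,"wy": 0,"wz": 0}]}}

```text
clock: 14.8
tcp_pos: [0.6089, -0.0971, 0.2885]
orientation: [-0.001, 0.752, 0.659, -0.001]
wrist_force: [-0.7, 1.0, -0.5]
finger_gap: 0.0362
```

```bash
python3 go.py .6103 -.0972 .187
```

```text
tcp [ 0.6089 -0.0971  0.2885] gap 0.0362 F [-0.7  1.  -0.5] clk 14.8 R z [-1.5e-03  1.0e-04 -1.0e+00] yaw 82.4
to [ 0.6103 -0.0972  0.187 ] tool cm [1.000e-02 1.500e-01 1.015e+01]
```

>>> {"api": "carry_out", "payload": {"motion": [{"jaw": -0.5,"tx": 0,"ty": 0.1,"tz": 2,"wx": 0,"wy": 0,"wz": 0},{"jaw": -0.5,"tx": 0,"ty": 0,"tz": 2.5,"wx": 0,"wy": 0,"wz": 0},{"jaw": -0.5,"tx": 0,"ty": 0,"tz": 2.5,"wx": 0,"wy": 0,"wz": 0},{"jaw": -0.5,"tx": 0,"ty": 0,"tz": 1.2,"wx": 0,"wy": 0,"wz": 0},{"jaw": -0.5,"tx": 0,"ty": 0,"tz": 0.9,"wx": 0,"wy": 0,"wz": 0},{"jaw": -0.5,"tx": 0,"ty": 0,"tz": 0.5,"wx": 0,"wy": 0,"wz": 0},{"jaw": -0.5,"tx": 0,"ty": 0,"tz": 0.3,"wx": 0,"wy": 0,"wz": 0},{"jaw": -0.5,"tx": 0,"ty": 0,"tz": 0.1,"wx": 0,"wy": 0,"wz": 0},{"jaw": -0.5,"tx": 0,"ty": 0,"tz": 0,"wx": 0,"wy": 0,"wz": 0},{"jaw": -0.5,"tx": 0,"ty": 0,"tz": 0,"wx": 0,"wy": 0,"wz": 0}]}}

```text
clock: 16.05
tcp_pos: [0.6107, -0.0972, 0.1894]
orientation: [0.0, 0.752, 0.659, 0.0]
wrist_force: [0.4, 0.6, -1.4]
finger_gap: 0.0363
```

>>> {"api": "carry_out", "payload": {"motion": [{"jaw": -0.5,"tx": 0,"ty": 0,"tz": 0.1,"wx": 0,"wy": 0,"wz": 0},{"jaw": -0.5,"tx": 0,"ty": 0,"tz": 0,"wx": 0,"wy": 0,"wz": 0}]}}

```text
clock: 16.3
tcp_pos: [0.6107, -0.0972, 0.1889]
orientation: [0.001, 0.752, 0.659, 0.0]
wrist_force: [-1.4, -0.5, 4.8]
finger_gap: 0.036
```

>>> {"api": "carry_out", "payload": {"motion": [{"jaw": -0.5,"tx": 0,"ty": 0,"tz": 0.05,"wx": 0,"wy": 0,"wz": 0},{"jaw": -0.5,"tx": 0,"ty": 0,"tz": 0,"wx": 0,"wy": 0,"wz": 0}]}}

```text
clock: 16.55
tcp_pos: [0.6108, -0.0972, 0.1888]
orientation: [0.001, 0.752, 0.659, 0.0]
wrist_force: [-1.6, -0.1, 7.9]
finger_gap: 0.0365
```

Contact made. Releasing.

>>> {"api": "carry_out", "payload": {"motion": [{"jaw": -0.05,"tx": 0,"ty": 0,"tz": 0,"wx": 0,"wy": 0,"wz": 0},{"jaw": 0.1,"tx": 0,"ty": 0,"tz": 0,"wx": 0,"wy": 0,"wz": 0},{"jaw": 0.4,"tx": 0,"ty": 0,"tz": 0,"wx": 0,"wy": 0,"wz": 0},{"jaw": 0.4,"tx": 0,"ty": 0,"tz": 0,"wx": 0,"wy": 0,"wz": 0},{"jaw": 0.4,"tx": 0,"ty": 0,"tz": 0,"wx": 0,"wy": 0,"wz": 0},{"jaw": 0.4,"tx": 0,"ty": 0,"tz": -1.5,"wx": 0,"wy": 0,"wz": 0},{"jaw": 0.4,"tx": 0,"ty": 0,"tz": -2.5,"wx": 0,"wy": 0,"wz": 0},{"jaw": 0.4,"tx": 0,"ty": 0,"tz": -2.5,"wx": 0,"wy": 0,"wz": 0},{"jaw": 0.4,"tx": 0,"ty": 0,"tz": -2.5,"wx": 0,"wy": 0,"wz": 0},{"jaw": 0.4,"tx": 0,"ty": 0,"tz": -2.5,"wx": 0,"wy": 0,"wz": 0},{"jaw": 0.4,"tx": 0,"ty": 0,"tz": -1,"wx": 0,"wy": 0,"wz": 0},{"jaw": 0.4,"tx": 0,"ty": 0,"tz": 0,"wx": 0,"wy": 0,"wz": 0}]}}

```text
clock: 18.05
tcp_pos: [0.6107, -0.0972, 0.3136]
orientation: [0.001, 0.752, 0.659, 0.001]
wrist_force: [0.3, -0.2, 0.5]
finger_gap: 0.0602
```

```bash
python3 go.py .464 .174 .312
python3 - <<'E'
from ov import *
shot('side','s8.png');
up=lambda o:[(z+.004,d) for z,d in o]
O=[(.6004,-.1716,up(eye)),(.6103,-.0972,up(can)),(.6103,-.0972,pad),(.464,.174,small)]
draw('s8.png','side','s8a.png',(270,150,400,285),4.3,O)
E
```

```text
tcp [ 0.6107 -0.0972  0.3136] gap 0.0602 F [ 0.3 -0.2  0.5] clk 18.05 R z [ 1.9e-03 -7.0e-04 -1.0e+00] yaw 82.41
to [0.464 0.174 0.312] tool cm [ 24.95 -18.13   0.12]
```

View pics/s8a.png

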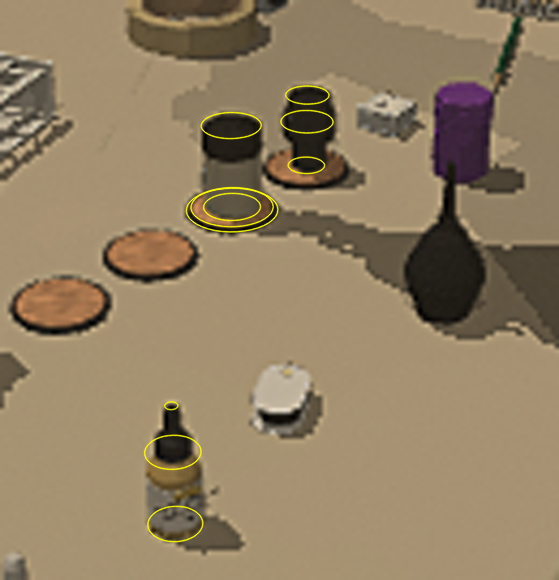

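The side view shows the canister centred on the third rest, and the small dropper model fits. Moving to the small dropper.

>>> {"api": "carry_out", "payload": {"motion": [{"jaw": 0.4,"tx": 2.475,"ty": -1.805,"tz": 0,"wx": 0,"wy": 0,"wz": 0},{"jaw": 0.4,"tx": 2.475,"ty": -1.805,"tz": 0,"wx": 0,"wy": 0,"wz": 0},{"jaw": 0.4,"tx": 2.475,"ty": -1.805,"tz": 0,"wx": 0,"wy": 0,"wz": 0},{"jaw": 0.4,"tx": 2.475,"ty": -1.805,"tz": 0,"wx": 0,"wy": 0,"wz": 0},{"jaw": 0.4,"tx": 2.475,"ty": -1.805,"tz": 0,"wx": 0,"wy": 0,"wz": 0},{"jaw": 0.4,"tx": 2.475,"ty": -1.805,"tz": 0,"wx": 0,"wy": 0,"wz": 0},{"jaw": 0.4,"tx": 2.475,"ty": -1.805,"tz": 0,"wx": 0,"wy": 0,"wz": 0},{"jaw": 0.4,"tx": 2.475,"ty": -1.805,"tz": 0,"wx": 0,"wy": 0,"wz": 0},{"jaw": 0.4,"tx": 2.475,"ty": -1.805,"tz": 0,"wx": 0,"wy": 0,"wz": 0},{"jaw": 0.4,"tx": 2.475,"ty": -1.805,"tz": 0,"wx": 0,"wy": 0,"wz": 0},{"jaw": 0.4,"tx": 0,"ty": 0,"tz": 0,"wx": 0,"wy": 0,"wz": 0},{"jaw": 0.4,"tx": 0,"ty": 0,"tz": 0,"wx": 0,"wy": 0,"wz": 0}]}}

```text
clock: 19.6
tcp_pos: [0.4642, 0.1718, 0.3119]
orientation: [-0.0, 0.752, 0.659, -0.001]
wrist_force: [-0.3, -0.1, 0.4]
finger_gap: 0.0599
```

```bash
python3 go.py .4645 .172 .182
python3 - <<'E'
from ov import *
shot('side','s9.png');shot('top','t9.png')
crop('s9.png','s9a.png',250,130,390,290,3.7)
crop('t9.png','t9a.png',190,145,450,265,3)
E
```

```text
tcp [0.4642 0.1718 0.3119] gap 0.0599 F [-0.3 -0.1  0.4] clk 19.6 R z [-9.e-04 -7.e-04 -1.e+00] yaw 82.42
to [0.4645 0.172  0.182 ] tool cm [ 0.03  0.03 12.99]
```

View pics/s9a.png

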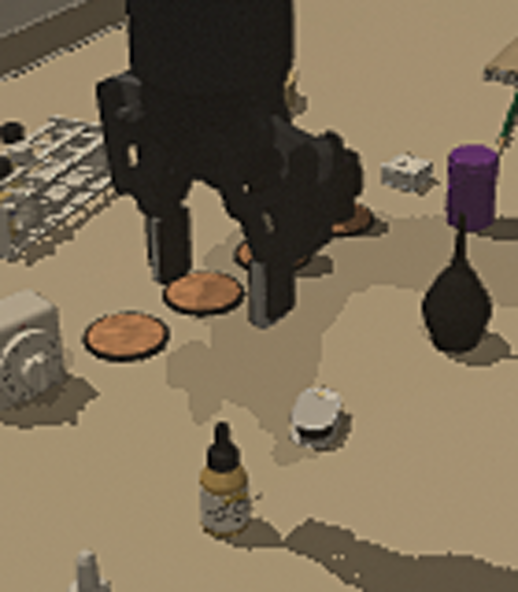

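View pics/t9a.png

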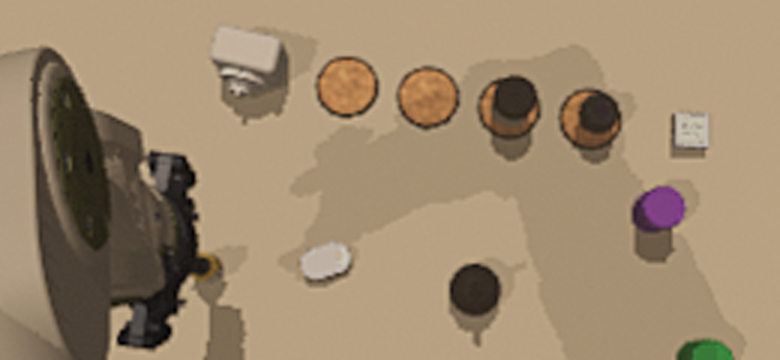

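>>> {"api": "carry_out", "payload": {"motion": [{"jaw": 0.4,"tx": 0,"ty": 0,"tz": 2.5,"wx": 0,"wy": 0,"wz": 0},{"jaw": 0.4,"tx": 0,"ty": 0,"tz": 2.5,"wx": 0,"wy": 0,"wz": 0},{"jaw": 0.4,"tx": 0,"ty": 0,"tz": 2.5,"wx": 0,"wy": 0,"wz": 0},{"jaw": 0.4,"tx": 0,"ty": 0,"tz": 2.5,"wx": 0,"wy": 0,"wz": 0},{"jaw": 0.4,"tx": 0,"ty": 0,"tz": 1.8,"wx": 0,"wy": 0,"wz": 0},{"jaw": 0.4,"tx": 0,"ty": 0,"tz": 1,"wx": 0,"wy": 0,"wz": 0},{"jaw": 0.4,"tx": 0,"ty": 0,"tz": 0,"wx": 0,"wy": 0,"wz": 0},{"jaw": 0,"tx": 0,"ty": 0,"tz": 0,"wx": 0,"wy": 0,"wz": 0},{"jaw": -0.2,"tx": 0,"ty": 0,"tz": 0,"wx": 0,"wy": 0,"wz": 0},{"jaw": -0.3,"tx": 0,"ty": 0,"tz": 0,"wx": 0,"wy": 0,"wz": 0},{"jaw": -0.4,"tx": 0,"ty": 0,"tz": 0,"wx": 0,"wy": 0,"wz": 0},{"jaw": -0.65,"tx": 0,"ty": 0,"tz": 0,"wx": 0,"wy": 0,"wz": 0},{"jaw": -0.65,"tx": 0,"ty": 0,"tz": 0,"wx": 0,"wy": 0,"wz": 0},{"jaw": -0.65,"tx": 0,"ty": 0,"tz": 0,"wx": 0,"wy": 0,"wz": 0},{"jaw": -0.65,"tx": 0,"ty": 0,"tz": 0,"wx": 0,"wy": 0,"wz": 0},{"jaw": -0.65,"tx": 0,"ty": 0,"tz": -0.5,"wx": 0,"wy": 0,"wz": 0},{"jaw": -0.65,"tx": 0,"ty": 0,"tz": -1.5,"wx": 0,"wy": 0,"wz": 0},{"jaw": -0.65,"tx": 0,"ty": 0,"tz": -2,"wx": 0,"wy": 0,"wz": 0}], "force": 30}}

```text
clock: 21.95
tcp_pos: [0.4641, 0.1719, 0.2253]
orientation: [-0.0, 0.752, 0.659, -0.0]
wrist_force: [-0.2, -0.4, -0.8]
finger_gap: 0.0254
```

```bash
python3 go.py .6207 -.0232 .305
python3 - <<'E'
from ov import *
shot('side','s10.png')
crop('s10.png','s10a.png',250,130,390,290,3.7)
E
```

```text
tcp [0.4641 0.1719 0.2253] gap 0.0254 F [-0.2 -0.4 -0.8] clk 21.95 R z [-8.e-04 -3.e-04 -1.e+00] yaw 82.41
to [ 0.6207 -0.0232  0.305 ] tool cm [-17.27  18.1   -7.98]
```

View pics/s10a.png

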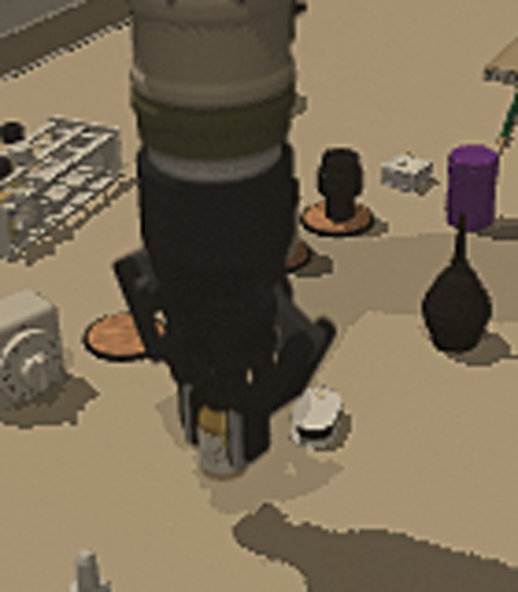

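The small bottle is held upright. Moving it to the second rest.

>>> {"api": "carry_out", "payload": {"motion": [{"jaw": -0.65,"tx": 0,"ty": 0,"tz": -2.5,"wx": 0,"wy": 0,"wz": 0},{"jaw": -0.65,"tx": 0,"ty": 0,"tz": -2.5,"wx": 0,"wy": 0,"wz": 0},{"jaw": -0.65,"tx": 0,"ty": 0,"tz": -2,"wx": 0,"wy": 0,"wz": 0},{"jaw": -0.65,"tx": -0.96,"ty": 1.005,"tz": 0,"wx": 0,"wy": 0,"wz": 0},{"jaw": -0.65,"tx": -1.92,"ty": 2.01,"tz": 0,"wx": 0,"wy": 0,"wz": 0},{"jaw": -0.65,"tx": -1.92,"ty": 2.01,"tz": 0,"wx": 0,"wy": 0,"wz": 0},{"jaw": -0.65,"tx": -1.92,"ty": 2.01,"tz": 0,"wx": 0,"wy": 0,"wz": 0},{"jaw": -0.65,"tx": -1.92,"ty": 2.01,"tz": 0,"wx": 0,"wy": 0,"wz": 0},{"jaw": -0.65,"tx": -1.92,"ty": 2.01,"tz": 0,"wx": 0,"wy": 0,"wz": 0},{"jaw": -0.65,"tx": -1.92,"ty": 2.01,"tz": 0,"wx": 0,"wy": 0,"wz": 0},{"jaw": -0.65,"tx": -1.92,"ty": 2.01,"tz": 0,"wx": 0,"wy": 0,"wz": 0},{"jaw": -0.65,"tx": -1.92,"ty": 2.01,"tz": 0,"wx": 0,"wy": 0,"wz": 0},{"jaw": -0.65,"tx": -0.96,"ty": 1.005,"tz": 0,"wx": 0,"wy": 0,"wz": 0},{"jaw": -0.65,"tx": 0,"ty": 0,"tz": 0,"wx": 0,"wy": 0,"wz": 0},{"jaw": -0.65,"tx": 0,"ty": 0,"tz": 0,"wx": 0,"wy": 0,"wz": 0}]}}

```text
clock: 23.88
tcp_pos: [0.6202, -0.0227, 0.2942]
orientation: [-0.001, 0.752, 0.659, -0.0]
wrist_force: [-0.5, -0.1, 0.1]
finger_gap: 0.0254
```

```bash
python3 go.py .6207 -.0232 .1880
```

```text
tcp [ 0.6202 -0.0227  0.2942] gap 0.0254 F [-0.5 -0.1  0.1] clk 23.88 R z [-1.2e-03  4.0e-04 -1.0e+00] yaw 82.43
to [ 0.6207 -0.0232  0.188 ] tool cm [-0.04  0.07 10.62]
```

>>> {"api": "carry_out", "payload": {"motion": [{"jaw": -0.65,"tx": -0.04,"ty": 0.03,"tz": 2,"wx": 0,"wy": 0,"wz": 0},{"jaw": -0.65,"tx": 0,"ty": 0,"tz": 2.5,"wx": 0,"wy": 0,"wz": 0},{"jaw": -0.65,"tx": 0,"ty": 0,"tz": 2.5,"wx": 0,"wy": 0,"wz": 0},{"jaw": -0.65,"tx": 0,"ty": 0,"tz": 1.5,"wx": 0,"wy": 0,"wz": 0},{"jaw": -0.65,"tx": 0,"ty": 0,"tz": 1,"wx": 0,"wy": 0,"wz": 0},{"jaw": -0.65,"tx": 0,"ty": 0,"tz": 0.5,"wx": 0,"wy": 0,"wz": 0},{"jaw": -0.65,"tx": 0,"ty": 0,"tz": 0.3,"wx": 0,"wy": 0,"wz": 0},{"jaw": -0.65,"tx": 0,"ty": 0,"tz": 0.1,"wx": 0,"wy": 0,"wz": 0},{"jaw": -0.65,"tx": 0,"ty": 0,"tz": 0,"wx": 0,"wy": 0,"wz": 0},{"jaw": -0.65,"tx": 0,"ty": 0,"tz": 0,"wx": 0,"wy": 0,"wz": 0}]}}

```text
clock: 25.12
tcp_pos: [0.6212, -0.0237, 0.1909]
orientation: [0.0, 0.752, 0.659, 0.0]
wrist_force: [-0.1, -0.7, -0.6]
finger_gap: 0.0253
```

>>> {"api": "carry_out", "payload": {"motion": [{"jaw": -0.65,"tx": 0,"ty": 0,"tz": 0.1,"wx": 0,"wy": 0,"wz": 0},{"jaw": -0.65,"tx": 0,"ty": 0,"tz": 0,"wx": 0,"wy": 0,"wz": 0}]}}

```text
clock: 25.38
tcp_pos: [0.621, -0.0236, 0.1896]
orientation: [0.0, 0.752, 0.659, -0.0]
wrist_force: [-0.1, 0.9, -0.8]
finger_gap: 0.0257
```

>>> {"api": "carry_out", "payload": {"motion": [{"jaw": -0.65,"tx": 0,"ty": 0,"tz": 0.1,"wx": 0,"wy": 0,"wz": 0},{"jaw": -0.65,"tx": 0,"ty": 0,"tz": 0,"wx": 0,"wy": 0,"wz": 0}]}}

```text
clock: 25.62
tcp_pos: [0.621, -0.0237, 0.1891]
orientation: [0.0, 0.752, 0.659, 0.0]
wrist_force: [-2.0, 0.1, 4.3]
finger_gap: 0.0253
```

Contact. Releasing.

>>> {"api": "carry_out", "payload": {"motion": [{"jaw": -0.3,"tx": 0,"ty": 0,"tz": 0,"wx": 0,"wy": 0,"wz": 0},{"jaw": -0.1,"tx": 0,"ty": 0,"tz": 0,"wx": 0,"wy": 0,"wz": 0},{"jaw": 0.2,"tx": 0,"ty": 0,"tz": 0,"wx": 0,"wy": 0,"wz": 0},{"jaw": 0.3,"tx": 0,"ty": 0,"tz": 0,"wx": 0,"wy": 0,"wz": 0},{"jaw": 0.3,"tx": 0,"ty": 0,"tz": 0,"wx": 0,"wy": 0,"wz": 0},{"jaw": 0.3,"tx": 0,"ty": 0,"tz": -1.5,"wx": 0,"wy": 0,"wz": 0},{"jaw": 0.3,"tx": 0,"ty": 0,"tz": -2.5,"wx": 0,"wy": 0,"wz": 0},{"jaw": 0.3,"tx": 0,"ty": 0,"tz": -2.5,"wx": 0,"wy": 0,"wz": 0},{"jaw": 0.3,"tx": 0,"ty": 0,"tz": -2.5,"wx": 0,"wy": 0,"wz": 0},{"jaw": 0.3,"tx": 0,"ty": 0,"tz": -2.5,"wx": 0,"wy": 0,"wz": 0},{"jaw": 0.3,"tx": 0,"ty": 0,"tz": -2,"wx": 0,"wy": 0,"wz": 0},{"jaw": 0.3,"tx": 0,"ty": 0,"tz": 0,"wx": 0,"wy": 0,"wz": 0},{"jaw": 0.3,"tx": 0,"ty": 0,"tz": 0,"wx": 0,"wy": 0,"wz": 0}]}}

```text
clock: 27.25
tcp_pos: [0.6208, -0.0236, 0.3234]
orientation: [-0.0, 0.752, 0.659, -0.0]
wrist_force: [0.4, -0.2, -0.2]
finger_gap: 0.0554
```

```bash
python3 go.py .445 .305 .323
python3 - <<'E'
from ov import *
shot('side','s11.png');
up=lambda o:[(z+.004,d) for z,d in o]
O=[(.6207,-.0232,up(small)),(.6207,-.0232,pad),(.446,.308,tall)]
draw('s11.png','side','s11a.png',(240,170,370,330),3.7,O)
E
```

```text
tcp [ 0.6208 -0.0236  0.3234] gap 0.0554 F [ 0.4 -0.2 -0.2] clk 27.25 R z [-2.e-04 -1.e-04 -1.e+00] yaw 82.41
to [0.445 0.305 0.323] tool cm [ 30.25 -21.77   0.04]
```

View pics/s11a.png

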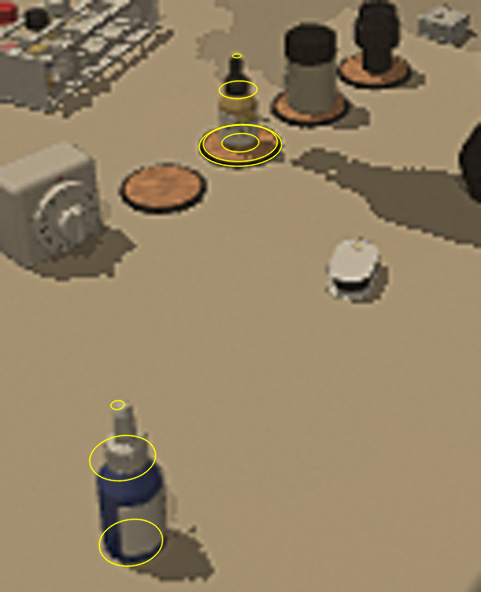

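The small bottle is centred on the second rest. Moving to the tall bottle.

>>> {"api": "carry_out", "payload": {"motion": [{"jaw": 0.4,"tx": 2.52,"ty": -1.815,"tz": 0,"wx": 0,"wy": 0,"wz": 0},{"jaw": 0.4,"tx": 2.52,"ty": -1.815,"tz": 0,"wx": 0,"wy": 0,"wz": 0},{"jaw": 0.4,"tx": 2.52,"ty": -1.815,"tz": 0,"wx": 0,"wy": 0,"wz": 0},{"jaw": 0.4,"tx": 2.52,"ty": -1.815,"tz": 0,"wx": 0,"wy": 0,"wz": 0},{"jaw": 0.4,"tx": 2.52,"ty": -1.815,"tz": 0,"wx": 0,"wy": 0,"wz": 0},{"jaw": 0.4,"tx": 2.52,"ty": -1.815,"tz": 0,"wx": 0,"wy": 0,"wz": 0},{"jaw": 0.4,"tx": 2.52,"ty": -1.815,"tz": 0,"wx": 0,"wy": 0,"wz": 0},{"jaw": 0.4,"tx": 2.52,"ty": -1.815,"tz": 0,"wx": 0,"wy": 0,"wz": 0},{"jaw": 0.4,"tx": 2.52,"ty": -1.815,"tz": 0,"wx": 0,"wy": 0,"wz": 0},{"jaw": 0.4,"tx": 2.52,"ty": -1.815,"tz": 0,"wx": 0,"wy": 0,"wz": 0},{"jaw": 0.4,"tx": 2.52,"ty": -1.815,"tz": 0,"wx": 0,"wy": 0,"wz": 0},{"jaw": 0.4,"tx": 2.52,"ty": -1.815,"tz": 0,"wx": 0,"wy": 0,"wz": 0},{"jaw": 0.4,"tx": 0,"ty": 0,"tz": 0,"wx": 0,"wy": 0,"wz": 0},{"jaw": 0.4,"tx": 0,"ty": 0,"tz": 0,"wx": 0,"wy": 0,"wz": 0}]}}

```text
clock: 29.05
tcp_pos: [0.445, 0.3046, 0.3228]
orientation: [0.0, 0.752, 0.659, -0.001]
wrist_force: [0.2, -0.6, 0.3]
finger_gap: 0.06
```

```bash
python3 go.py .445 .305 .1925
python3 - <<'E'
from ov import *
shot('side','s12.png');shot('top','t12.png')
crop('s12.png','s12a.png',210,120,370,330,2.8)
crop('t12.png','t12a.png',130,145,390,265,3)
E
```

```text
tcp [0.445  0.3046 0.3228] gap 0.06 F [ 0.2 -0.6  0.3] clk 29.05 R z [-0.001 -0.001 -1.   ] yaw 82.42
to [0.445  0.305  0.1925] tool cm [5.000e-02 1.000e-02 1.303e+01]
```

View pics/s12a.png

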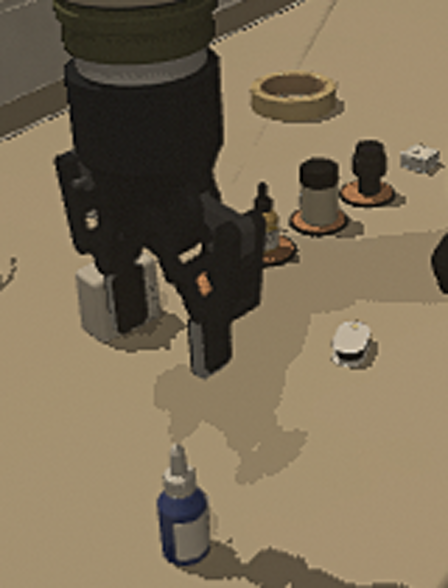

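View pics/t12a.png

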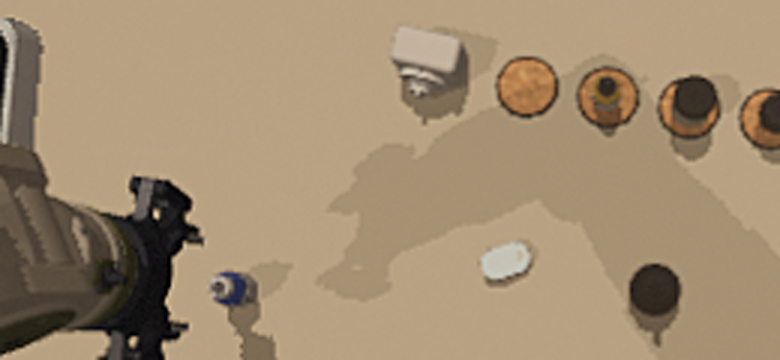

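>>> {"api": "carry_out", "payload": {"motion": [{"jaw": 0.4,"tx": 0,"ty": 0,"tz": 2.5,"wx": 0,"wy": 0,"wz": 0},{"jaw": 0.4,"tx": 0,"ty": 0,"tz": 2.5,"wx": 0,"wy": 0,"wz": 0},{"jaw": 0.4,"tx": 0,"ty": 0,"tz": 2.5,"wx": 0,"wy": 0,"wz": 0},{"jaw": 0.4,"tx": 0,"ty": 0,"tz": 2.5,"wx": 0,"wy": 0,"wz": 0},{"jaw": 0.4,"tx": 0,"ty": 0,"tz": 1.8,"wx": 0,"wy": 0,"wz": 0},{"jaw": 0.4,"tx": 0,"ty": 0,"tz": 1.2,"wx": 0,"wy": 0,"wz": 0},{"jaw": 0.4,"tx": 0,"ty": 0,"tz": 0,"wx": 0,"wy": 0,"wz": 0},{"jaw": 0,"tx": 0,"ty": 0,"tz": 0,"wx": 0,"wy": 0,"wz": 0},{"jaw": -0.15,"tx": 0,"ty": 0,"tz": 0,"wx": 0,"wy": 0,"wz": 0},{"jaw": -0.25,"tx": 0,"ty": 0,"tz": 0,"wx": 0,"wy": 0,"wz": 0},{"jaw": -0.35,"tx": 0,"ty": 0,"tz": 0,"wx": 0,"wy": 0,"wz": 0},{"jaw": -0.6,"tx": 0,"ty": 0,"tz": 0,"wx": 0,"wy": 0,"wz": 0},{"jaw": -0.6,"tx": 0,"ty": 0,"tz": 0,"wx": 0,"wy": 0,"wz": 0},{"jaw": -0.6,"tx": 0,"ty": 0,"tz": 0,"wx": 0,"wy": 0,"wz": 0},{"jaw": -0.6,"tx": 0,"ty": 0,"tz": 0,"wx": 0,"wy": 0,"wz": 0},{"jaw": -0.6,"tx": 0,"ty": 0,"tz": -0.5,"wx": 0,"wy": 0,"wz": 0},{"jaw": -0.6,"tx": 0,"ty": 0,"tz": -1.5,"wx": 0,"wy": 0,"wz": 0},{"jaw": -0.6,"tx": 0,"ty": 0,"tz": -2,"wx": 0,"wy": 0,"wz": 0}], "force": 30}}

```text
clock: 31.4
tcp_pos: [0.4448, 0.3048, 0.2341]
orientation: [-0.0, 0.752, 0.659, -0.001]
wrist_force: [0.5, -0.7, -0.6]
finger_gap: 0.0291
```

```bash
python3 go.py .63 .051 .33
python3 - <<'E'
from ov import *
shot('side','s13.png')
crop('s13.png','s13a.png',210,150,370,330,3.3)
E
```

```text
tcp [0.4448 0.3048 0.2341] gap 0.0291 F [ 0.5 -0.7 -0.6] clk 31.4 R z [-1.e-03 -6.e-04 -1.e+00] yaw 82.41
to [0.63  0.051 0.33 ] tool cm [-22.72  21.7   -9.59]
```

View pics/s13a.png

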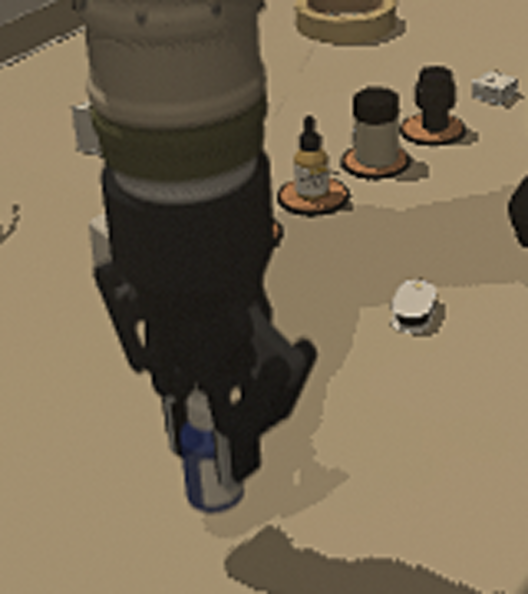

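The tall bottle is held upright. Moving it to the rest beside the timer.

>>> {"api": "carry_out", "payload": {"motion": [{"jaw": -0.6,"tx": 0,"ty": 0,"tz": -2.5,"wx": 0,"wy": 0,"wz": 0},{"jaw": -0.6,"tx": 0,"ty": 0,"tz": -2.5,"wx": 0,"wy": 0,"wz": 0},{"jaw": -0.6,"tx": 0,"ty": 0,"tz": -2,"wx": 0,"wy": 0,"wz": 0},{"jaw": -0.6,"tx": -1.033,"ty": 0.986,"tz": 0,"wx": 0,"wy": 0,"wz": 0},{"jaw": -0.6,"tx": -2.066,"ty": 1.973,"tz": 0,"wx": 0,"wy": 0,"wz": 0},{"jaw": -0.6,"tx": -2.066,"ty": 1.973,"tz": 0,"wx": 0,"wy": 0,"wz": 0},{"jaw": -0.6,"tx": -2.066,"ty": 1.973,"tz": 0,"wx": 0,"wy": 0,"wz": 0},{"jaw": -0.6,"tx": -2.066,"ty": 1.973,"tz": 0,"wx": 0,"wy": 0,"wz": 0},{"jaw": -0.6,"tx": -2.066,"ty": 1.973,"tz": 0,"wx": 0,"wy": 0,"wz": 0},{"jaw": -0.6,"tx": -2.066,"ty": 1.973,"tz": 0,"wx": 0,"wy": 0,"wz": 0},{"jaw": -0.6,"tx": -2.066,"ty": 1.973,"tz": 0,"wx": 0,"wy": 0,"wz": 0},{"jaw": -0.6,"tx": -2.066,"ty": 1.973,"tz": 0,"wx": 0,"wy": 0,"wz": 0},{"jaw": -0.6,"tx": -2.066,"ty": 1.973,"tz": 0,"wx": 0,"wy": 0,"wz": 0},{"jaw": -0.6,"tx": -2.066,"ty": 1.973,"tz": 0,"wx": 0,"wy": 0,"wz": 0},{"jaw": -0.6,"tx": -1.033,"ty": 0.986,"tz": 0,"wx": 0,"wy": 0,"wz": 0},{"jaw": -0.6,"tx": 0,"ty": 0,"tz": 0,"wx": 0,"wy": 0,"wz": 0},{"jaw": -0.6,"tx": 0,"ty": 0,"tz": 0,"wx": 0,"wy": 0,"wz": 0}]}}

```text
clock: 33.58
tcp_pos: [0.6296, 0.0514, 0.3032]
orientation: [-0.001, 0.752, 0.659, -0.0]
wrist_force: [0.2, -0.0, -0.8]
finger_gap: 0.0294
```

```bash
python3 go.py .63 .051 .1980
python3 - <<'E'
from ov import *
shot('side','s14.png')
crop('s14.png','s14a.png',210,110,370,290,3.3)
E
```

```text
tcp [0.6296 0.0514 0.3032] gap 0.0294 F [ 0.2 -0.  -0.8] clk 33.58 R z [-1.2e-03  3.0e-04 -1.0e+00] yaw 82.44
to [0.63  0.051 0.198] tool cm [-0.04  0.06 10.52]
```

View pics/s14a.png

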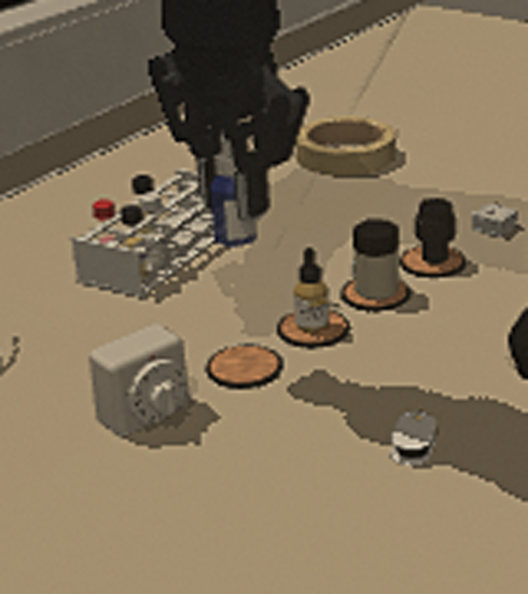

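>>> {"api": "carry_out", "payload": {"motion": [{"jaw": -0.6,"tx": -0.02,"ty": 0.02,"tz": 2,"wx": 0,"wy": 0,"wz": 0},{"jaw": -0.6,"tx": 0,"ty": 0,"tz": 2.5,"wx": 0,"wy": 0,"wz": 0},{"jaw": -0.6,"tx": 0,"ty": 0,"tz": 2.5,"wx": 0,"wy": 0,"wz": 0},{"jaw": -0.6,"tx": 0,"ty": 0,"tz": 1.5,"wx": 0,"wy": 0,"wz": 0},{"jaw": -0.6,"tx": 0,"ty": 0,"tz": 0.9,"wx": 0,"wy": 0,"wz": 0},{"jaw": -0.6,"tx": 0,"ty": 0,"tz": 0.5,"wx": 0,"wy": 0,"wz": 0},{"jaw": -0.6,"tx": 0,"ty": 0,"tz": 0.3,"wx": 0,"wy": 0,"wz": 0},{"jaw": -0.6,"tx": 0,"ty": 0,"tz": 0.1,"wx": 0,"wy": 0,"wz": 0},{"jaw": -0.6,"tx": 0,"ty": 0,"tz": 0,"wx": 0,"wy": 0,"wz": 0},{"jaw": -0.6,"tx": 0,"ty": 0,"tz": 0,"wx": 0,"wy": 0,"wz": 0}]}}

```text
clock: 34.88
tcp_pos: [0.6305, 0.0507, 0.201]
orientation: [0.0, 0.752, 0.659, 0.0]
wrist_force: [-0.6, -0.0, -0.2]
finger_gap: 0.029
```

>>> {"api": "carry_out", "payload": {"motion": [{"jaw": -0.6,"tx": 0,"ty": 0,"tz": 0.1,"wx": 0,"wy": 0,"wz": 0},{"jaw": -0.6,"tx": 0,"ty": 0,"tz": 0,"wx": 0,"wy": 0,"wz": 0}]}}

```text
clock: 35.12
tcp_pos: [0.6303, 0.0507, 0.1995]
orientation: [-0.0, 0.752, 0.659, -0.0]
wrist_force: [-0.1, 0.2, -0.8]
finger_gap: 0.0291
```

>>> {"api": "carry_out", "payload": {"motion": [{"jaw": -0.6,"tx": 0,"ty": 0,"tz": 0.1,"wx": 0,"wy": 0,"wz": 0},{"jaw": -0.6,"tx": 0,"ty": 0,"tz": 0,"wx": 0,"wy": 0,"wz": 0}]}}

```text
clock: 35.38
tcp_pos: [0.6303, 0.0507, 0.1984]
orientation: [-0.0, 0.752, 0.659, -0.0]
wrist_force: [-0.8, -0.3, -0.4]
finger_gap: 0.0292
```

>>> {"api": "carry_out", "payload": {"motion": [{"jaw": -0.6,"tx": 0,"ty": 0,"tz": 0.1,"wx": 0,"wy": 0,"wz": 0},{"jaw": -0.6,"tx": 0,"ty": 0,"tz": 0,"wx": 0,"wy": 0,"wz": 0}]}}

```text
clock: 35.62
tcp_pos: [0.6303, 0.0507, 0.1982]
orientation: [0.0, 0.752, 0.659, 0.0]
wrist_force: [-2.8, 0.6, 4.4]
finger_gap: 0.0289
```

Contact. Releasing, rising and backing off clear.

>>> {"api": "carry_out", "payload": {"motion": [{"jaw": -0.25,"tx": 0,"ty": 0,"tz": 0,"wx": 0,"wy": 0,"wz": 0},{"jaw": 0,"tx": 0,"ty": 0,"tz": 0,"wx": 0,"wy": 0,"wz": 0},{"jaw": 0.3,"tx": 0,"ty": 0,"tz": 0,"wx": 0,"wy": 0,"wz": 0},{"jaw": 0.3,"tx": 0,"ty": 0,"tz": 0,"wx": 0,"wy": 0,"wz": 0},{"jaw": 0.3,"tx": 0,"ty": 0,"tz": 0,"wx": 0,"wy": 0,"wz": 0},{"jaw": 0.3,"tx": 0,"ty": 0,"tz": -1.5,"wx": 0,"wy": 0,"wz": 0},{"jaw": 0.3,"tx": 0,"ty": 0,"tz": -2.5,"wx": 0,"wy": 0,"wz": 0},{"jaw": 0.3,"tx": 0,"ty": 0,"tz": -2.5,"wx": 0,"wy": 0,"wz": 0},{"jaw": 0.3,"tx": 0,"ty": 0,"tz": -2.5,"wx": 0,"wy": 0,"wz": 0},{"jaw": 0.3,"tx": 0,"ty": 0,"tz": -2.5,"wx": 0,"wy": 0,"wz": 0},{"jaw": 0.3,"tx": 0,"ty": 0,"tz": -2.5,"wx": 0,"wy": 0,"wz": 0},{"jaw": 0.3,"tx": 2.5,"ty": -1.5,"tz": 0,"wx": 0,"wy": 0,"wz": 0},{"jaw": 0.3,"tx": 2.5,"ty": -1.5,"tz": 0,"wx": 0,"wy": 0,"wz": 0},{"jaw": 0.3,"tx": 2.5,"ty": -1.5,"tz": 0,"wx": 0,"wy": 0,"wz": 0},{"jaw": 0.3,"tx": 2.5,"ty": -1.5,"tz": 0,"wx": 0,"wy": 0,"wz": 0},{"jaw": 0.3,"tx": 2.5,"ty": -1.5,"tz": 0,"wx": 0,"wy": 0,"wz": 0},{"jaw": 0.3,"tx": 2.5,"ty": -1.5,"tz": 0,"wx": 0,"wy": 0,"wz": 0},{"jaw": 0.3,"tx": 2.5,"ty": -1.5,"tz": 0,"wx": 0,"wy": 0,"wz": 0},{"jaw": 0.3,"tx": 2.5,"ty": -1.5,"tz": 0,"wx": 0,"wy": 0,"wz": 0},{"jaw": 0.3,"tx": 0,"ty": 0,"tz": 0,"wx": 0,"wy": 0,"wz": 0}]}}

```text
clock: 38.12
tcp_pos: [0.5369, 0.2664, 0.3388]
orientation: [0.0, 0.751, 0.66, 0.001]
wrist_force: [0.4, -0.0, 0.1]
finger_gap: 0.0555
```

```bash
python3 go.py
python3 - <<'E'
from ov import *
shot('side','s15.png');shot('top','t15.png')
up=lambda o:[(z+.004,d) for z,d in o]
P=[(.630,.051,tall),(.6207,-.0232,small),(.6103,-.0972,can),(.6004,-.1716,eye)]
O=[(x,y,pad) for x,y,_ in P]+[(x,y,up(o)) for x,y,o in P]
draw('s15.png','side','s15a.png',(250,150,390,255),5.6,O)
draw('t15.png','top','t15a.png',(260,145,460,260),4,O)
for f in('t0.png','t15.png'):print(cv2.imread('pics/'+f)[225:258,330:366].mean())
E
```

```text
tcp [0.5369 0.2664 0.3388] gap 0.0555 F [ 0.4 -0.   0.1] clk 38.12 R z [ 1.2e-03  5.0e-04 -1.0e+00] yaw 82.58
126.96801346801347
130.28030303030303
```

View pics/s15a.png

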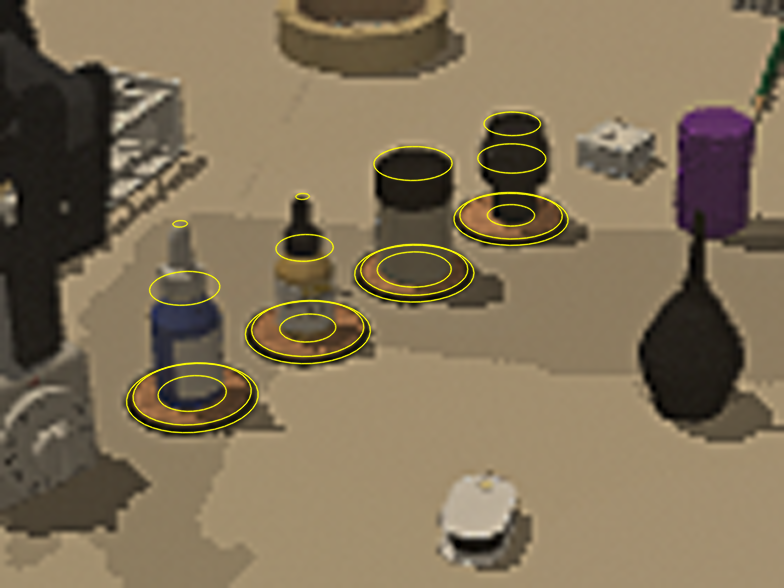

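View pics/t15a.png

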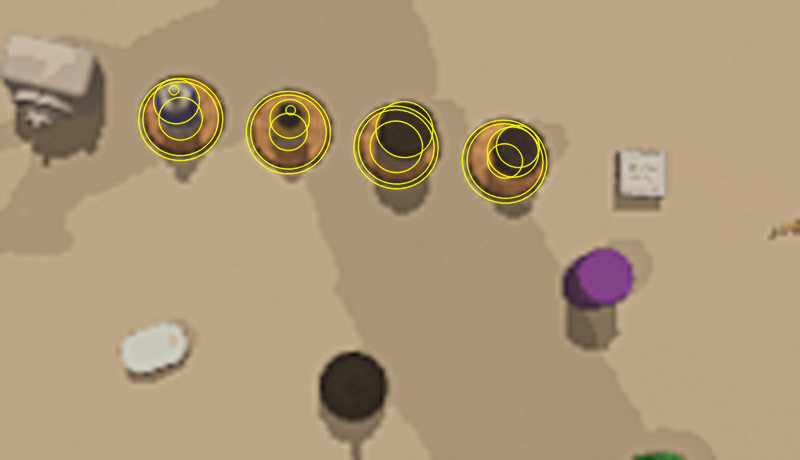

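All four stand upright and centred within a few mm. The blower is still at top pixel (348,241).

```bash
python3 -c "
from workcell import env
print(env.hand_in())"
```

```text
the job is handed in; nothing more can be done
None
```

The microscope kit is set out on the four rests and the job is handed in, at 38 s on the clock. From the timer outward the order is tall dropper, small dropper, canister, eyepiece.

**Last checks:** The final side and top pictures showed all four upright and within a few mm of the middle of their rests. The blower was at the same pixel as at the start, and the gripper was clear of everything. The highest wrist force in my readings was about 8 N.

**What disagreed:**
- **Camera calibration:** the two cameras differed by about 3 mm on the rest positions, so I used the average.
- **Tall dropper position:** the pictures first gave its left–right position up to 7 mm apart. I went with a value between them, and the grasp and placing both came out well.

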